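# Clear the test lane, roll the lamp body to the line and start the test

## Task

The lane is blocked: lift the silver reflector off the yellow line and lower it gently into the black tapered shroud, letting go when it just rests there upright, not jammed in. Then roll the brass lamp body along the bench by pushing on its upper half, without lifting it or merely sliding it, until it lies over the yellow line and parallel to it; leave it still there and only then press the green button on the tester. Do not knock over the shroud or shift the tray, the wrench or the tape roll.

Things in the scene. Friction and masses are not known exactly. Their poses are not given: they have to be found in the camera images.
- lamp_center (a point): Centre, on the axis, 38 mm up, of the brass-coloured finned lamp body lying on its side: 110 mm long, 76 mm diameter, about 0.45 kg, friction about 0.6. Its x axis is the cylinder axis, roughly along world x, so it rolls roughly along world y; its z points up at the start and turns as it rolls. The soft bench mat brakes it (about 0.3 m/s2): after a slow push it stops within 10 mm, but pinched hard behind its top it shoots ahead.
- mark: Yellow line painted on the bench, 220 mm long (x axis, roughly world x), 24 mm wide (y axis), a 100 mm cross bar at each end; origin at its centre, on the bench. It lies 140 to 260 mm to the left or right of the lamp body, whose axis must end up over the line with both ends between the cross bars.
- reflector_center (a point): Silver reflector, a closed tapered tumbler shape with white top, 100 mm tall, standing on its narrow end on or near the yellow line: diameter 36 mm at the foot, 60 mm at the rim, 0.12 kg. This point is on its axis, half-way up, 50 mm above its foot; z is its axis, up. Grip it from outside across its upper 35 mm (about 58 mm wide there).
- shroud_rim (a point): Centre of the mouth of the black tapered shroud, 70 mm above the bench. Loose upright tumbler, 0.4 kg, 66 mm foot plate; inside 49 mm at the mouth, narrowing to 33 mm at the floor, outside 57 mm at the mouth. Taper as the reflector's: by its own weight that rests with its centre about 3 mm above this point, its rim 53 mm above; pressing wedges it.
- shroud: The same shroud; the origin is the centre of its underside, on the bench.
- tester: Grey tester box fixed on the bench, 110 x 90 x 45 mm high, with a row of small lamps; the origin is the centre of its underside. Its green start button stands on its top, 25 mm from the centre on the robot's side.
- start_top (a point): Centre of the top face of the round green start button, 32 mm across, pressed straight down.
- start (a joint): Travel of the start button in m: 0 released, 0.006 fully down (about 5 N); it springs back.
- tray: Blue open tray with small brass heat sinks, 100 x 160 x 48 mm, a bystander beyond the lane; origin at the centre of its underside.
- wrench: Flat steel wrench 170 mm long, lying on the robot's side of the lane, a bystander.
- tape: Cardboard tape roll, 90 mm across and 24 mm high, lying flat beyond the lane, a bystander; origin at the centre of its underside.
Mind the look-alikes: they are no part of the job. What is shaped like the tester but purple is not meant.

How it is judged:
By the outcome, as a careful person would: the job done as asked, in the order asked, and still so for the second after the job is handed in, with the robot touching nothing.
It also fails if it takes over 72 s, if anything falls off the work surface, if the arm or the gripper's body presses on something with over 40 N, if the wrist force passes 120 N, or if a joint passes its speed limit or range.

## Robot

A 6-joint arm with a two-finger parallel gripper is mounted at the origin on the work surface. World frame = base frame: x ahead of the robot, y to its left, z up, the work surface at z = 0. Lengths are in mm, angles in rad, forces in N, time in s.
With the tool pointing down it reaches from about 325 to 850 mm from the base axis. Payload 15.5 kg.
Tool frame: the origin (TCP) lies at the very end of the fingers, on their centre line; the grasp point (between the pads) lies 19 mm behind it; y points along the fingers, x is the direction in which the jaws open and shut, and the axes are right-handed (so a half turn about y gives the same grasp; the last joint's range is limited). The gripper opens to 91 mm and grips with 3 to 60 N. Pads are 32 mm wide; open, the fingers measure 118 mm over their backs; the gripper's body (76 mm by 178 mm) begins 60 mm behind the grasp point.
Start: joints at [-1.435, 0.494, 1.345, -0, 1.302, -0.096], TCP at [143.582, -608.285, 213.915] pointing down, gripper open.
Joint ranges: [-2.91, 2.91], [-0.82, 2.16], [0.22, 2.67], [-1.22, 4.37], [0.12, 2.79], [-3.08, 3.08]. Speed limits (rad/s): [1.89, 1.89, 2.57, 3.01, 3.01, 3.01].

## Interface

Orientations are given as a unit quaternion [x, y, z, w].
In Python, from cell import env gives the robot as it stands.
- The arm moves only by the tool jog_arm, never from a script. Its argument "deltas" is one flat list of numbers, 6 for each row, row after row: the shift along the tool's x, y, z in m, then the turn, a rotation vector about the tool's x, y, z in degrees. In form: [dx, dy, dz, rx, ry, rz, dx, dy, dz, rx, ry, rz, ...]. A call has 1 to 8 rows; each row shifts and turns the pose as measured when the row begins, along the tool's axes as they then stand; what a row does not reach is not made up. A row lasts 1/10 s, in which the tool goes at most 50 mm and 8.59 degrees, less where a joint would pass 70% of its speed; a pose out of reach is approached as far as the arm can. A call with a gripper value outside its range is refused whole. "gripper" is the finger opening in m, from 0 to 0.0912, set as the call begins (left out, the last holds). The fingers move at their own pace and stop on an object; "grip_force" is the grip in N (left out, the last holds). Time passes only in rows, so rows that do not move let the fingers close. It gives the time, the measured TCP pose, the force and the opening at its end, in the units of the state.
- env.get_state(): the state, without advancing time (a new reading comes with each control period).
- env.capture(name): name is "scene" or "side" or "wrist"; returns (picture, depth): 480x640x3 uint8, red, green, blue; 480x640 float32, mm along the optical axis (not along the pixel's ray), 0 where there is no reading.
- env.calibration(name): a dict with "camera_matrix" (3x3 intrinsics, pixels), "position" and "rotation" of the camera in the world; the wrist camera has in their place "T_tool_cam" (4x4, takes a point from camera to tool coordinates, whose origin is the TCP and whose axes are the tool frame's). Camera axes: x right, y down, z forward; pixel columns grow to the right and rows downward; lengths in mm; the calibration is good to about 2 mm. A picture is of the moment at which its call begins: read the wrist's pose just before it. calibration takes no time and is no camera call.
- env.finish_job(): hands the job in, once; it reports no verdict.
The state is a dict: "time": time; "qpos": joint angles; "qvel": joint speeds; "joint_torque": joint torques, N m; "ee_pos": TCP position; "eef_rot": TCP orientation; "wrist_force": force on the tool from outside, world axes, zero at the start; "wrist_torque": the same for the moment, N m; "opening": finger opening in mm.
Only numpy, scipy, OpenCV 4.12 (cv2) and the standard library are available. Lean on these libraries where they do the work, as an engineer would, in place of code of your own. Each camera call takes 0.05 s, during which the arm holds its last target.

## Working session

There is one attempt and no reset: what is moved stays moved. The work goes in short steps, Python scripts to look and compute and a tool call to move; the robot and the scene stay as the last step left them, time stands still between calls to the robot, and variables do not carry over. Pictures are saved under pics/ and viewed, and the job is handed in when it is done.

Besides the shell and the picture viewer there is one more tool, called as a command line: name --argument value ..., lists and objects as JSON in quotes. jog_arm: Moves the arm, as the interface text tells. Its arguments: {"type":"object","properties":{"deltas":{"type":"array"},"gripper":{"type":"number"},"grip_force":{"type":"number"}},"required":["deltas"]}

```bash
mkdir -p pics; ls; cat > h.py <<'E'
import numpy as np, cv2, json
from cell import env
from scipy.spatial.transform import Rotation as R
def cap(n,tag):
    s=env.get_state(); im,d=env.capture(n)
    cv2.imwrite(f'pics/{tag}.png',im[:,:,::-1]); np.savez(f'pics/{tag}.npz',d=d,im=im,p=s['ee_pos'],q=s['eef_rot'])
    return im,d,s
def cam(n,s=None):
    c=env.calibration(n); K=np.array(c['camera_matrix'])
    if 'T_tool_cam' in c:
        T=np.eye(4);T[:3,:3]=R.from_quat(s['eef_rot']).as_matrix();T[:3,3]=s['ee_pos']
        T=T@np.array(c['T_tool_cam'])
    else:
        T=np.eye(4);r=np.array(c['rotation']); T[:3,:3]=r if r.shape==(3,3) else R.from_quat(r).as_matrix();T[:3,3]=c['position']
    return K,T
def cloud(d,K,T):
    v,u=np.indices(d.shape); p=np.stack([(u-K[0,2])/K[0,0]*d,(v-K[1,2])/K[1,1]*d,d],-1)
    w=p@T[:3,:3].T+T[:3,3]; w[d<=0]=np.nan; return w
def proj(p,K,T):
    c=(np.asarray(p)-T[:3,3])@T[:3,:3]; return K[0,0]*c[0]/c[2]+K[0,2],K[1,1]*c[1]/c[2]+K[1,2]
def todelta(dw,q): # world mm -> tool m
    return R.from_quat(q).inv().apply(dw)/1000
E
python3 - <<'E'
from h import *
for n in('scene','side'):
    im,d,s=cap(n,n+'0'); K,T=cam(n,s); print(n,K.tolist(),T.round(3).tolist())
s=env.get_state(); print(s); print(R.from_quat(s['eef_rot']).as_matrix().round(3)); print(cam('wrist',s), env.calibration('wrist'))
E
```

```text
pics
scene [[617.4183463345339, 0.0, 319.95390293346134], [0.0, 617.4183463345339, 237.87913148921066], [0.0, 0.0, 1.0]] [[-0.798, 0.392, -0.457, 1103.076], [0.602, 0.53, -0.597, 740.124], [0.008, -0.752, -0.659, 904.957], [0.0, 0.0, 0.0, 1.0]]
side [[599.2267378029894, 0.0, 327.0050761252591], [0.0, 599.2267378029894, 239.34321779812143], [0.0, 0.0, 1.0]] [[-0.942, -0.252, 0.222, 288.071], [-0.336, 0.72, -0.607, 698.522], [-0.007, -0.647, -0.763, 934.162], [0.0, 0.0, 0.0, 1.0]]
{'time': 0.1, 'qpos': array([-1.43446433e+00,  4.94157052e-01,  1.34601858e+00, -1.79072793e-05,
        1.30252106e+00, -9.55460159e-02]), 'qvel': array([ 0.00069709, -0.00104746, -0.0004284 ,  0.00226812,  0.00012288,
        0.00075571]), 'joint_torque': array([ 3.00216307e-03, -8.80237412e+01, -3.82546449e+01,  7.05789775e-02,
        4.82639205e-02, -2.85126265e-05]), 'ee_pos': array([ 143.55346371, -607.95751824,  213.39264986]), 'eef_rot': array([-0.55421806,  0.439088  , -0.43851639,  0.5547499 ]), 'wrist_force': array([-0.19545694, -0.51750767, -0.02217213]), 'wrist_torque': array([-0.02382215, -0.00
[... 452 characters left out ...]
       [-1.44288349e-03,  2.85481550e-01, -9.58383119e-01,
         3.84039148e+02],
       [ 0.00000000e+00,  0.00000000e+00,  0.00000000e+00,
         1.00000000e+00]])) {'camera_matrix': array([[417.42719707,   0.        , 318.01523131],
       [  0.        , 417.42719707, 240.87677035],
       [  0.        ,   0.        ,   1.        ]]), 'T_tool_cam': array([[ 9.99999941e-01,  1.09705686e-04, -3.24416036e-04,
        -4.85402727e-01],
       [ 3.42235261e-04, -2.85566318e-01,  9.58358889e-01,
        -1.70638895e+02],
       [ 1.24951270e-05, -9.58358944e-01, -2.85566339e-01,
         8.13700425e+01],
       [ 0.00000000e+00,  0.00000000e+00,  0.00000000e+00,
         1.00000000e+00]])}
```

View pics/scene0.png

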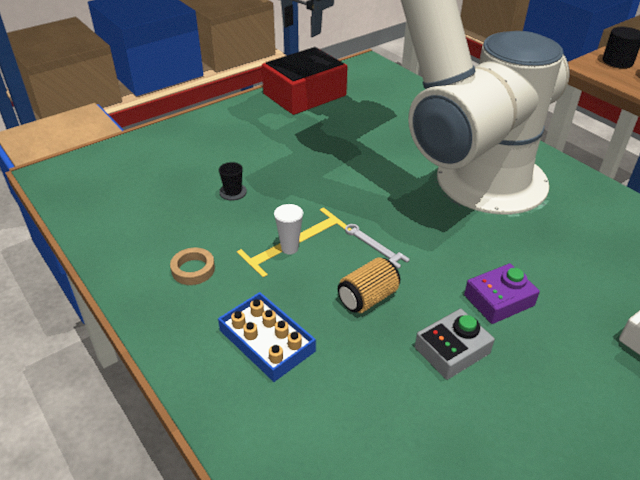

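View pics/side0.png

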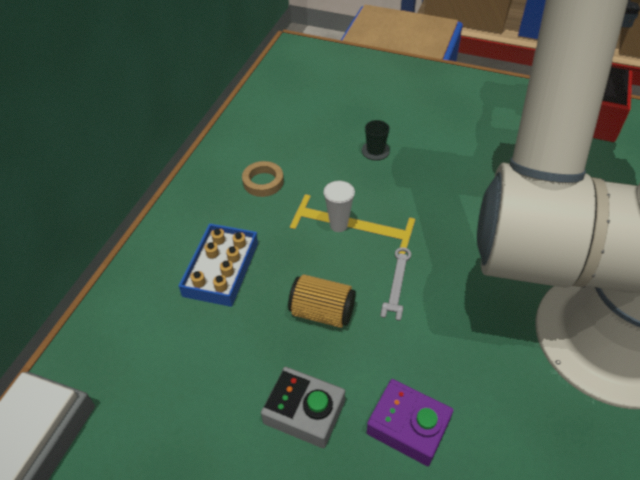

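Scene view: reflector at (289,228) on the yellow line, black shroud at (232,180), lamp body at (369,286). The tester could be the grey box at (455,342) or the purple one at (502,290). The grey one fits the description, with its button at (467,324). The shroud is the only small black tumbler on the bench.

```bash
cat > m.py <<'E'
from h import *
def comp(mask,seed):
    n,l=cv2.connectedComponents(mask.astype(np.uint8)); return l==l[seed[1],seed[0]]
out=[]
for n in('scene','side'):
    z=np.load(f'pics/{n}0.npz'); im,d=z['im'],z['d']; K,T=cam(n); w=cloud(d,K,T)
    hsv=cv2.cvtColor(im,cv2.COLOR_RGB2HSV); X,Y,Z=w[...,0],w[...,1],w[...,2]
    print(n)
    g=(hsv[...,0]>50)&(hsv[...,0]<85)&(hsv[...,1]>80)&(np.abs(Z)<12); print(' bench z',np.nanmedian(Z[g]))
    # yellow
    y=(hsv[...,0]>20)&(hsv[...,0]<32)&(hsv[...,1]>150)&(hsv[...,2]>120)&(np.abs(Z)<8)
    nn,l,st,ce=cv2.connectedComponentsWithStats(y.astype(np.uint8)); 
    for i in range(1,nn):
        if st[i,4]>60: print(' yel',st[i],np.nanmean(w[l==i],0).round(1), np.nanmin(w[l==i],0).round(1), np.nanmax(w[l==i],0).round(1))
    seeds={'scene':dict(refl=(289,215),lamp=(369,285),shroud=(232,172),but=(467,324),test=(480,345),wr=(375,242)),
      'side':dict(refl=(339,193),lamp=(322,300),shroud=(376,132),but=(318,401),test=(330,390),wr=(398,285))}[n]
    up=(Z>6)&np.isfinite(Z)
    for k,sd in seeds.items():
        m=comp(up,sd) if k!='wr' else comp(Z>2.5,sd); p=w[m]; print(' ',k,w[sd[1],sd[0]].round(1),len(p))
        zt=np.percentile(p[:,2],99.5); print('   top',zt.round(1))
        if k in('refl','shroud'):
            t=p[p[:,2]>zt-4]; c,r=cv2.minEnclosingCircle(t[:,:2].astype(np.float32)); print('   rim',np.round(c,1),round(r,1))
        if k in ('lamp','test'):
            q=p[p[:,2]>(55 if k=='lamp' else 38)]; print('   rect',cv2.minAreaRect(q[:,:2].astype(np.float32)))
            if k=='test': 
                q=p[(p[:,2]>46)]; print('   btn',cv2.minAreaRect(q[:,:2].astype(np.float32)),np.percentile(q[:,2],[50,90]))
        if k=='wr': print(cv2.minAreaRect(p[:,:2].astype(np.float32)))
E
python3 m.py
```

```text
scene
 bench z 1.293079614057433
 yel [300 208  46  34 396] [ 449.8 -110.     2.3] [ 402.6 -159.5   -4.1] [518.6 -71.    7.9]
 yel [237 244  45  33 405] [ 618.6 -101.8    2. ] [ 563.5 -152.3   -3.6] [649.5 -52.5   7.5]
  refl [554.6 -83.  101.2] 1061
   top 105.6
   rim [553.1 -90. ] 30.7
  lamp [532.3 147.4  71. ] 2753
   top 79.0
   rect ((511.2364807128906, 124.83015441894531), (113.39347839355469, 68.30866241455078), 1.011233925819397)
  shroud [ 534.2 -353.2   47.2] 732
   top 73.5
   rim [ 546.7 -338.8] 29.8
  but [451.5 322.   65.9] 3384
   top 70.4
  test [453.5 359.2  45.7] 3384
   top 70.4
   rect ((472.7021179199219, 317.27349853515625), (92.84265899658203, 112.70646667480469), 85.34101104736328)
   btn ((473.8343811035156, 317.5619201660156), (89.5259017944336, 109.29386901855469), 87.46465301513672) [48.23451457 66.41635627]
  wr [391.5   8.5   5.8] 3287
   top 78.9
((444.2862243652344, 68.02352905273438), (312.18499755859375, 170.52911376953125), 50.99433135986328)
side
 bench z -0.8621558773392053
 yel [291 195  38  33 394] [ 6.231e+02 -1.014e+02 -1.000e-01] [ 574.9 -1
[... 210 characters left out ...]
 lamp [501.8 143.6  69.5] 2643
   top 77.7
   rect ((508.7633361816406, 127.0164794921875), (110.46981811523438, 67.74156951904297), 2.6414997577667236)
  shroud [ 552.8 -361.9   35. ] 700
   top 71.9
   rim [ 544.  -336.1] 29.2
  but [443.5 322.1  69.5] 4355
   top 68.6
  test [436.2 287.5  45.3] 4355
   top 68.6
   rect ((470.2121887207031, 318.5257873535156), (90.4017333984375, 110.77540588378906), 87.1053237915039)
   btn ((469.0014953613281, 319.4714660644531), (88.11258697509766, 107.60037994384766), 86.56430053710938) [52.05289189 66.36451161]
  wr [392.3  24.8   9.4] 749
   top 10.9
((397.3265686035156, 12.221450805664062), (39.54029846191406, 174.62579345703125), 7.1570024490356445)
```

```bash
python3 - <<'E'
import cv2,numpy as np
a=cv2.imread('pics/scene0.png');b=cv2.imread('pics/side0.png')
x=cv2.resize(a[170:300,200:420],None,fx=3.5,fy=3.5);cv2.imwrite('pics/c1.png',x[:560,:780])
y=cv2.resize(b[360:470,240:460],None,fx=3.5,fy=3.5);cv2.imwrite('pics/c2.png',y[:,:780])
E
```

```text
(no output)
```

View pics/c1.png

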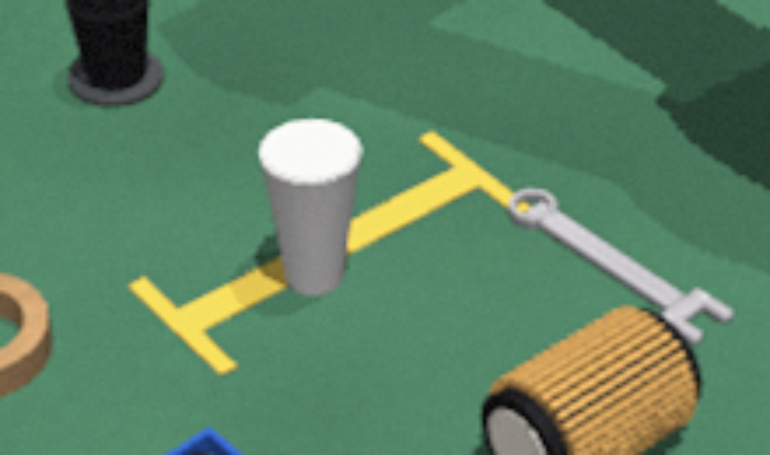

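View pics/c2.png

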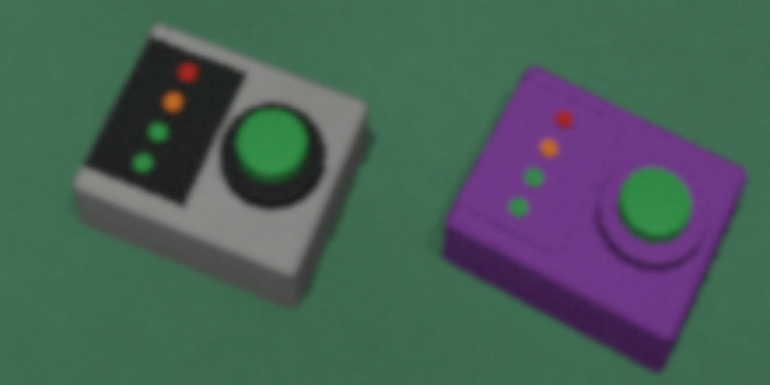

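Crops confirm it: the grey box with the black lamp panel is the tester, and the silver-and-white tumbler stands on the line. Next I refine the mark, lamp and button positions.

```bash
cat > m2.py <<'E'
from h import *
from scipy.optimize import least_squares
def sdf(p,c,a):
    ca,sa=np.cos(a),np.sin(a); q=(p-c)@np.array([[ca,-sa],[sa,ca]])
    box=lambda q,cx,hx,hy:np.hypot(np.maximum(abs(q[:,0]-cx)-hx,0),np.maximum(abs(q[:,1])-hy,0))
    return q,box
for n in('scene','side'):
    z=np.load(f'pics/{n}0.npz'); im,d=z['im'],z['d']; K,T=cam(n); w=cloud(d,K,T)
    hsv=cv2.cvtColor(im,cv2.COLOR_RGB2HSV)
    y=(hsv[...,0]>20)&(hsv[...,0]<32)&(hsv[...,1]>150)&(hsv[...,2]>120)&(np.abs(w[...,2])<8)
    v,u=np.nonzero(y); r=np.stack([(u-K[0,2])/K[0,0],(v-K[1,2])/K[1,1],np.ones(len(u))],-1)@T[:3,:3].T
    p=(T[:3,3]+r*(-T[2,3]/r[:,2:]))[:,:2]; k=(abs(p[:,0]-530)<160)&(abs(p[:,1]+105)<80); p=p[k]
    def f(x):
        q,box=sdf(p,x[:2],x[2]); L=x[3]
        return np.minimum(box(q,0,L,8),np.minimum(box(q,-L,8,50),box(q,L,8,50)))
    best=min((least_squares(f,[x0,-105,a,105],loss='soft_l1',bounds=([400,-200,-.4,98],[700,0,.4,112])) for x0 in(520,530,540) for a in(-.1,0,.1)),key=lambda r:r.cost)
    print(n,len(p),best.x.round(3),best.cost)
    # button: green top
    Z=w[...,2]; b=(hsv[...,0]>45)&(hsv[...,0]<80)&(Z>55)&(hsv[...,1]>120)
    b&=(abs(w[...,0]-450)<60)&(abs(w[...,1]-320)<50)
    bp=w[b]; zt=np.percentile(bp[:,2],50); c,rr=cv2.minEnclosingCircle(bp[bp[:,2]>zt-5][:,:2].astype(np.float32)); print(' btn',np.round(c,1),rr,zt,np.median(bp,0).round(1))
    # lamp: cylinder fit
    L=w[(abs(w[...,0]-510)<80)&(abs(w[...,1]-128)<55)&(Z>12)]
    def g(x):
        a=np.array([np.cos(x[2]),np.sin(x[2])]); t=(L[:,:2]-x[:2])@a; s=(L[:,:2]-x[:2])@[-a[1],a[0]]
        rad=np.hypot(s,L[:,2]-38-x[3])-38
        return np.where(abs(t)<55,np.where(abs(rad)<abs(55-abs(t)),rad,55-abs(t)),np.hypot(abs(t)-55,np.maximum(rad,0)))
    o=least_squares(g,[510,126,.03,0],loss='soft_l1',f_scale=2); print(' lamp',o.x.round(3),o.cost/len(L))
    for nm,c0,r1,r2,h in (('refl',(551,-89),18,30,100),('shroud',(545,-337),21,28.5,70)):
        P=w[(np.hypot(w[...,0]-c0[0],w[...,1]-c0[1])<50)&(Z>(20 if h==100 else 15))]
        if h==70: P=P[P[:,2]<68]
        else: P=P[P[:,2]<92]
        def e(x): return np.hypot(P[:,0]-x[0],P[:,1]-x[1])-(r1+(r2-r1)*P[:,2]/h)
        if h==70:
            e0=e
            def e(x): 
                return np.hypot(P[:,0]-x[0],P[:,1]-x[1])-np.clip(x[2],20,32)
        o=least_squares(e,list(c0)+[27],loss='soft_l1',f_scale=2); print(' ',nm,o.x.round(1),o.cost/len(P))
    tr=w[(abs(w[...,0]-690)<130)&(abs(w[...,1]-100)<160)&(Z>15)&(hsv[...,0]>100)&(hsv[...,0]<125)]
    print(' tray',np.percentile(tr,[1,99],axis=0).round(0).tolist())
E
python3 m2.py
```

```text
scene 806 [ 5.25096e+02 -1.07413e+02  3.60000e-02  1.12000e+02] 181.53118622398108
 btn [446.7 319.5] 17.73404312133789 67.39066975900823 [450.5 320.8  67.4]
 lamp [ 5.10647e+02  1.20894e+02  3.90000e-02 -3.41000e-01] 2.006341798346197
  refl [551.3 -92.2  27. ] 0.8111393039271902
  shroud [ 546.6 -339.3   23.9] 2.0967126532235785
 tray [[565.0, 12.0, 16.0], [789.0, 177.0, 63.0]]
side 1042 [ 5.25949e+02 -1.05189e+02  3.80000e-02  1.12000e+02] 250.94796641063465
 btn [444.5 319. ] 16.340490341186523 65.83872683156483 [445.2 321.2  65.8]
 lamp [ 5.09263e+02  1.22694e+02  5.20000e-02 -2.34600e+00] 2.2892930024884883
  refl [550.6 -90.2  27. ] 0.5348408249508257
  shroud [ 544.4 -337.    23.9] 1.9959409480024795
 tray [[673.0, 13.0, 15.0], [785.0, 179.0, 38.0]]
```

```bash
cat >> h.py <<'E'
def plan(tgt,az=None,n=8,prt=True):
    """straight move to tgt (mm), tool x azimuth az(rad), tool straight down"""
    s=env.get_state(); p=np.array(s['ee_pos']); M=R.from_quat(s['eef_rot'])
    x=M.as_matrix()[:,0]; a0=np.arctan2(x[1],x[0]); az=a0 if az is None else az
    def G(a): c,s_=np.cos(a),np.sin(a); return R.from_matrix(np.array([[c,0,-s_],[s_,0,c],[0,-1,0]]) if False else np.stack([[c,s_,0],[0,0,-1],[-s_,c,0]],1))
    rows=[];cur=M;st=(np.array(tgt)-p)/n
    for i in range(n):
        t=G(a0+(az-a0)*(i+1)/n); d=cur.inv().apply(st)/1000; rv=np.degrees((cur.inv()*t).as_rotvec())
        rows.append(list(np.round(d,4))+list(np.round(rv,2))); cur=t
    print('at',p.round(1),'az',round(a0,3),'q',np.round(s['qpos'],2),'t',s['time'],'F',np.round(s['wrist_force'],1),'op',round(s['opening'],1))
    for r in rows: print(*[f'{float(v):g},' for v in r])
E
python3 - <<'E'
from h import *
s=env.get_state(); M=R.from_quat(s['eef_rot']).as_matrix(); print(np.linalg.det(M))
plan([551,-91,190],0.03,16)
E
```

```text
1.0000000000000002
at [ 143.6 -608.   213.4] az -1.339 q [-1.43  0.49  1.35 -0.    1.3  -0.1 ] t 0.1 F [-0.2 -0.5 -0. ] op 91.2
-0.0256, 0.0015, 0.0322, -0.01, -4.9, -0.06,
-0.0227, 0.0015, 0.0343, 0, -4.9, 0,
-0.0197, 0.0015, 0.0361, 0, -4.9, 0,
-0.0166, 0.0015, 0.0377, 0, -4.9, 0,
-0.0133, 0.0015, 0.0389, 0, -4.9, 0,
-0.0099, 0.0015, 0.0399, 0, -4.9, 0,
-0.0065, 0.0015, 0.0406, 0, -4.9, 0,
-0.003, 0.0015, 0.041, 0, -4.9, 0,
0.0005, 0.0015, 0.0411, 0, -4.9, 0,
0.004, 0.0015, 0.0409, 0, -4.9, 0,
0.0075, 0.0015, 0.0404, 0, -4.9, 0,
0.011, 0.0015, 0.0397, 0, -4.9, 0,
0.0143, 0.0015, 0.0386, 0, -4.9, 0,
0.0176, 0.0015, 0.0372, 0, -4.9, 0,
0.0207, 0.0015, 0.0356, 0, -4.9, 0,
0.0236, 0.0015, 0.0337, 0, -4.9, 0,
```

jog_arm --deltas '[-0.0256, 0.0015, 0.0322, 0, -4.9, 0, -0.0227, 0.0015, 0.0343, 0, -4.9, 0, -0.0197, 0.0015, 0.0361, 0, -4.9, 0, -0.0166, 0.0015, 0.0377, 0, -4.9, 0, -0.0133, 0.0015, 0.0389, 0, -4.9, 0, -0.0099, 0.0015, 0.0399, 0, -4.9, 0, -0.0065, 0.0015, 0.0406, 0, -4.9, 0, -0.003, 0.0015, 0.041, 0, -4.9, 0]' --gripper 0.091

```text
time: 0.9
ee_pos: [348.1, -341.5, 198.8]
eef_rot: [-0.671, 0.222, -0.221, 0.672]
wrist_force: [1.3, -0.6, 0.5]
opening: 90.8
```

```bash
python3 -c "
from h import *
plan([551,-91,190],0.03,10)"
```

```text
at [ 348.1 -341.5  198.8] az -0.637 q [-0.9   0.32  1.69  0.    1.13 -0.26] t 0.9 F [ 1.3 -0.6  0.5] op 90.8
0.0014, 0.0009, 0.0322, -0.06, -3.82, -0.15,
0.0036, 0.0009, 0.032, 0, -3.82, 0,
0.0057, 0.0009, 0.0317, 0, -3.82, 0,
0.0078, 0.0009, 0.0313, 0, -3.82, 0,
0.0099, 0.0009, 0.0307, 0, -3.82, 0,
0.0119, 0.0009, 0.03, 0, -3.82, 0,
0.0139, 0.0009, 0.0291, 0, -3.82, 0,
0.0158, 0.0009, 0.0281, 0, -3.82, 0,
0.0176, 0.0009, 0.027, 0, -3.82, 0,
0.0194, 0.0009, 0.0258, 0, -3.82, 0,
```

jog_arm --deltas '[0.0014, 0.0009, 0.0322, 0, -3.8, 0, 0.0036, 0.0009, 0.032, 0, -3.8, 0, 0.0057, 0.0009, 0.0317, 0, -3.8, 0, 0.0078, 0.0009, 0.0313, 0, -3.8, 0, 0.0099, 0.0009, 0.0307, 0, -3.8, 0, 0.0119, 0.0009, 0.03, 0, -3.8, 0, 0.0139, 0.0009, 0.0291, 0, -3.8, 0]'

```text
time: 1.6
ee_pos: [493.0, -154.6, 191.6]
eef_rot: [-0.704, 0.055, -0.052, 0.706]
wrist_force: [0.4, 0.2, 0.1]
opening: 90.7
```

```bash
python3 -c "
from h import *
plan([551,-91,170],0.03,5)"
```

```text
at [ 493.  -154.6  191.6] az -0.15 q [-0.42  0.37  1.64  0.    1.14 -0.27] t 1.6 F [0.4 0.2 0.1] op 90.7
0.0096, 0.0043, 0.0143, -0.21, -2.07, -0.23,
0.0101, 0.0043, 0.014, 0, -2.07, 0,
0.0106, 0.0043, 0.0136, 0, -2.07, 0,
0.0111, 0.0043, 0.0132, 0, -2.07, 0,
0.0115, 0.0043, 0.0128, 0, -2.07, 0,
```

jog_arm --deltas '[0.0096, 0.0043, 0.0143, -0.2, -2.07, -0.2, 0.0101, 0.0043, 0.014, 0, -2.07, 0, 0.0106, 0.0043, 0.0136, 0, -2.07, 0, 0.0111, 0.0043, 0.0132, 0, -2.07, 0, 0.0115, 0.0043, 0.0128, 0, -2.07, 0, 0, 0, 0, 0, 0, 0]'

```text
time: 2.2
ee_pos: [554.2, -83.6, 167.8]
eef_rot: [-0.706, -0.015, 0.017, 0.707]
wrist_force: [-0.7, -0.7, -1.6]
opening: 91.1
```

```bash
python3 -c "
from h import *
plan([551,-91,68],0.03,8)
im,d,s=cap('wrist','w1');K,T=cam('wrist',s);w=cloud(d,K,T)
for p in ([551,-91,100],[545.5,-338,70]): print(proj(p,K,T))
P=w[(w[...,2]>90)&(w[...,2]<108)&(np.hypot(w[...,0]-551,w[...,1]+91)<50)]
print(len(P),cv2.minEnclosingCircle(P[:,:2].astype(np.float32)),np.median(P,0))
"
```

```text
at [554.2 -83.6 167.8] az 0.045 q [-0.26  0.46  1.56  0.    1.13 -0.3 ] t 2.2 F [-0.7 -0.7 -1.6] op 91.1
-0.0004, 0.0125, -0.0009, -0.07, 0.11, -0.13,
-0.0004, 0.0125, -0.0009, 0, 0.11, 0,
-0.0004, 0.0125, -0.0009, 0, 0.11, 0,
-0.0004, 0.0125, -0.0009, 0, 0.11, 0,
-0.0004, 0.0125, -0.0009, 0, 0.11, 0,
-0.0004, 0.0125, -0.0009, 0, 0.11, 0,
-0.0004, 0.0125, -0.0009, 0, 0.11, 0,
-0.0004, 0.0125, -0.0009, 0, 0.11, 0,
(np.float64(312.1630474407944), np.float64(269.2262684021866))
(np.float64(294.0497043902084), np.float64(530.4134783702568))
7140 ((551.6949462890625, -90.1579818725586), 30.16124725341797) [551.6004319  -88.53941925 100.63248728]
```

View pics/w1.png

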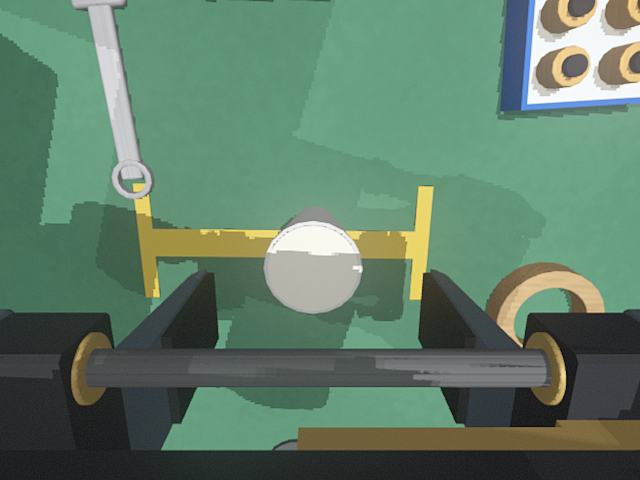

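Wrist view: the white rim is centred at (313,267) between the open fingers, at about (551.6, -90.2). The tape roll at (545,310) is clear. I'll descend to it.

jog_arm --deltas '[-0.0027, 0.005, -0.0063, 0, 0.8, 0, 0, 0.012, 0, 0, 0, 0, 0, 0.02, 0, 0, 0, 0, 0, 0.02, 0, 0, 0, 0, 0, 0.02, 0, 0, 0, 0, 0, 0.015, 0, 0, 0, 0, 0, 0.006, 0, 0, 0, 0, 0, 0, 0, 0, 0, 0]'

```text
time: 3.05
ee_pos: [546.9, -95.8, 63.3]
eef_rot: [-0.707, -0.005, 0.008, 0.707]
wrist_force: [-0.2, 0.1, -0.1]
opening: 91.2
```

```bash
python3 -c "
from h import *
plan([551.5,-90.3,66],0.03,2)"
```

```text
at [546.9 -95.8  63.3] az 0.019 q [-0.28  0.59  1.67 -0.    0.88 -0.3 ] t 3.05 F [-0.2  0.1 -0.1] op 91.2
0.0024, -0.0014, 0.0027, -0.03, -0.31, -0.23,
0.0024, -0.0013, 0.0027, 0, -0.31, 0,
```

jog_arm --deltas '[0.0046, -0.0015, 0.0054, 0, -0.4, -0.2, 0, 0, 0, 0, 0, 0]'

```text
time: 3.25
ee_pos: [551.9, -90.5, 65.6]
eef_rot: [-0.707, -0.009, 0.009, 0.707]
wrist_force: [0.6, 0.1, -0.1]
opening: 90.9
```

```bash
python3 -c "
from h import *
plan([551.5,-90.3,66],0.03,2)"
```

```text
at [551.9 -90.5  65.6] az 0.026 q [-0.27  0.59  1.66  0.    0.89 -0.3 ] t 3.25 F [ 0.6  0.1 -0.1] op 90.9
-0.0002, -0.0002, 0.0001, -0.02, -0.12, 0.03,
-0.0002, -0.0002, 0.0001, 0, -0.12, 0,
```

jog_arm --deltas '[0, 0, 0, 0, 0, 0, 0, 0, 0, 0, 0, 0, 0, 0, 0, 0, 0, 0, 0, 0, 0, 0, 0, 0, 0, 0, 0, 0, 0, 0, 0, 0, 0, 0, 0, 0]' --gripper 0.05 --grip_force 15

```text
time: 3.85
ee_pos: [552.9, -90.5, 67.5]
eef_rot: [0.707, 0.011, -0.008, -0.707]
wrist_force: [-0.0, -0.1, -1.1]
opening: 58.4
```

jog_arm --deltas '[0, -0.01, 0, 0, 0, 0, 0, -0.02, 0, 0, 0, 0, 0, -0.03, 0, 0, 0, 0, 0, -0.03, 0, 0, 0, 0, 0, -0.02, 0, 0, 0, 0, 0, 0, 0, 0, 0, 0, 0, 0, 0, 0, 0, 0]'

```text
time: 4.55
ee_pos: [551.6, -90.3, 184.1]
eef_rot: [0.707, 0.01, -0.008, -0.707]
wrist_force: [0.6, 0.1, -1.4]
opening: 58.5
```

```bash
python3 -c "
from h import *
for n in('side','scene','wrist'):
  im,d,s=cap(n,n+'2')
plan([545.5,-338,180],0.026,8)"
```

```text
at [551.3 -90.2 183.1] az 0.026 q [-0.27  0.43  1.55  0.    1.16 -0.3 ] t 4.7 F [ 0.1  0.5 -1.3] op 58.2
-0.0015, 0.0004, -0.0309, -0.01, 0, 0.05,
-0.0015, 0.0004, -0.0309, 0, 0, 0,
-0.0015, 0.0004, -0.0309, 0, 0, 0,
-0.0015, 0.0004, -0.0309, 0, 0, 0,
-0.0015, 0.0004, -0.0309, 0, 0, 0,
-0.0015, 0.0004, -0.0309, 0, 0, 0,
-0.0015, 0.0004, -0.0309, 0, 0, 0,
-0.0015, 0.0004, -0.0309, 0, 0, 0,
```

View pics/side2.png

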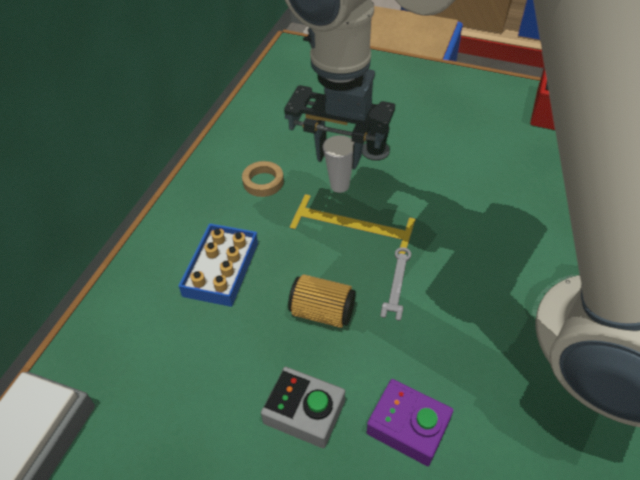

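View pics/wrist2.png

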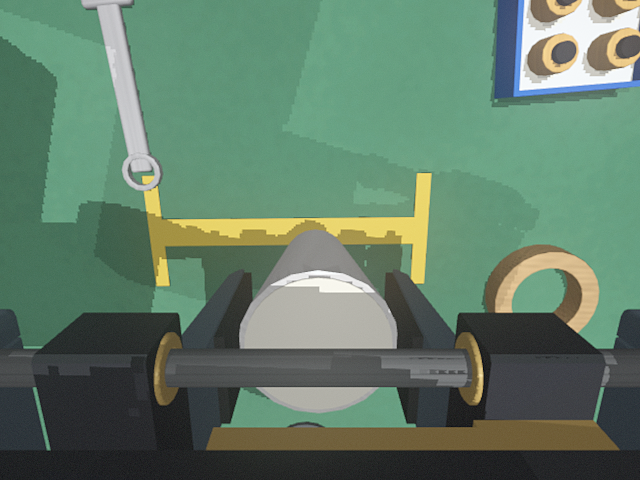

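The reflector is gripped and hangs upright. Next I measure its offset in the grip, refit the mark from the side view, and get the shroud's position.

```bash
cat > m3.py <<'E'
from h import *
from scipy.optimize import least_squares
import sys
def mark(n,tag,s=None):
    z=np.load(f'pics/{tag}.npz'); im,d=z['im'],z['d']; K,T=cam(n,dict(ee_pos=z['p'],eef_rot=z['q'])); w=cloud(d,K,T)
    hsv=cv2.cvtColor(im,cv2.COLOR_RGB2HSV)
    y=(hsv[...,0]>20)&(hsv[...,0]<32)&(hsv[...,1]>120)&(hsv[...,2]>90)&(np.abs(w[...,2])<10)
    v,u=np.nonzero(y); r=np.stack([(u-K[0,2])/K[0,0],(v-K[1,2])/K[1,1],np.ones(len(u))],-1)@T[:3,:3].T
    p=(T[:3,3]+r*(-T[2,3]/r[:,2:]))[:,:2]; k=(abs(p[:,0]-525)<135)&(abs(p[:,1]+105)<62); p=p[k]
    def f(x):
        ca,sa=np.cos(x[2]),np.sin(x[2]); q=(p-x[:2])@np.array([[ca,-sa],[sa,ca]]); 
        b=lambda cx,hx,hy:np.hypot(np.maximum(abs(q[:,0]-cx)-hx,0),np.maximum(abs(q[:,1])-hy,0))
        L=x[3]; return np.minimum(b(0,L,11),np.minimum(b(-L,9,49),b(L,9,49)))
    best=min((least_squares(f,[x0,-105,a,105],loss='soft_l1') for x0 in(520,530) for a in(0,.05)),key=lambda r:r.cost)
    print(n,'mark',len(p),best.x.round(3),round(best.cost/len(p),3))
if __name__=='__main__':
    for n in('side','scene','wrist'): mark(n,n+'2')
    for n in('side','scene','wrist'):
        z=np.load(f'pics/{n}2.npz');im,d=z['im'],z['d'];K,T=cam(n,dict(ee_pos=z['p'],eef_rot=z['q']));w=cloud(d,K,T);p=z['p']
        hsv=cv2.cvtColor(im,cv2.COLOR_RGB2HSV)
        m=(hsv[...,1]<60)&(hsv[...,2]>90)&(np.hypot(w[...,0]-p[0],w[...,1]-p[1])<38)&(w[...,2]>p[2]-75)&(w[...,2]<p[2]+45)
        P=w[m]; print(n,p.round(1),len(P),'top',np.percentile(P[:,2],[98,2]).round(1))
        zt=np.percentile(P[:,2],98)
        def e(x): return np.hypot(P[:,0]-x[0],P[:,1]-x[1])-(30-.12*(x[2]-P[:,2]))
        Q=P; P=P[P[:,2]<zt-8]
        o=least_squares(e,[p[0],p[1],zt],loss='soft_l1'); print('  axis fit',o.x.round(1),len(P))
        t=Q[Q[:,2]>zt-5]; print('  topcircle',cv2.minEnclosingCircle(t[:,:2].astype(np.float32)))
E
python3 m3.py
```

```text
side mark 1348 [ 5.25517e+02 -1.04986e+02  3.70000e-02  1.14103e+02] 0.029
scene mark 1108 [ 5.24317e+02 -1.07876e+02  4.00000e-02  1.13791e+02] 0.048
wrist mark 8957 [ 5.26008e+02 -1.05848e+02  3.60000e-02  1.13064e+02] 0.011
side [551.6 -90.3 184.1] 1295 top [219.2 121.9]
  axis fit [550.  -89.8 218.2] 732
  topcircle ((550.5756225585938, -89.05257415771484), 31.13368034362793)
scene [551.7 -90.3 184. ] 1056 top [221.  121.8]
  axis fit [551.4 -91.  224.1] 683
  topcircle ((551.51708984375, -90.72267150878906), 33.22439956665039)
wrist [551.5 -90.3 183.5] 15069 top [218.1 142.2]
  axis fit [551.1 -90.8 212.2] 2653
  topcircle ((551.333984375, -90.15686798095703), 30.401752471923828)
```

jog_arm --deltas '[-0.001, 0.0004, -0.02, 0, 0, 0, -0.0015, 0.0004, -0.03, 0, 0, 0, -0.0015, 0.0004, -0.03, 0, 0, 0, -0.0015, 0.0004, -0.03, 0, 0, 0, -0.0015, 0.0004, -0.03, 0, 0, 0, -0.0015, 0.0004, -0.03, 0, 0, 0, -0.0015, 0.0004, -0.03, 0, 0, 0, 0, 0, -0.015, 0, 0, 0]'

```text
time: 5.5
ee_pos: [542.9, -309.3, 170.2]
eef_rot: [-0.704, -0.006, 0.015, 0.71]
wrist_force: [-0.4, -0.7, -2.1]
opening: 58.1
```

```bash
python3 -c "
from h import *
plan([545.5,-338,160],0.026,4)"
```

```text
at [ 542.9 -309.3  170.2] az 0.03 q [-0.61  0.54  1.38 -0.    1.23 -0.64] t 5.5 F [-0.4 -0.7 -2.1] op 58.1
0.0005, 0.0025, -0.0072, -0.47, 0.05, -0.72,
0.0004, 0.0025, -0.0072, 0, 0.06, 0,
0.0005, 0.0025, -0.0072, 0, 0.06, 0,
0.0005, 0.0025, -0.0072, 0, 0.06, 0,
```

jog_arm --deltas '[0.0005, 0.0002, -0.007, -0.4, 0, -0.6, 0.0005, 0.0005, -0.007, 0, 0, 0, 0.0005, 0.0005, -0.006, 0, 0, 0, 0, 0, 0, 0, 0, 0, 0, 0, 0, 0, 0, 0]'

```text
time: 6.0
ee_pos: [544.6, -328.6, 166.5]
eef_rot: [-0.706, -0.009, 0.012, 0.708]
wrist_force: [-0.1, -0.0, -1.0]
opening: 58.5
```

```bash
python3 -c "
from h import *
plan([545.4,-337.7,155],0.026,1)
for n in('side','scene'): 
  im,d,s=cap(n,n+'3')
  c={'side':(300,60),'scene':(150,120)}[n]
  cv2.imwrite('pics/%s3c.png'%n,cv2.resize(im[c[1]:c[1]+130,c[0]:c[0]+160,::-1],None,fx=4,fy=4))
"
```

```text
at [ 544.6 -328.6  166.5] az 0.03 q [-0.64  0.56  1.37  0.    1.22 -0.67] t 6.0 F [-0.1 -0.  -1. ] op 58.5
0.0006, 0.0115, -0.0091, -0.21, 0.22, -0.23,
```

View pics/side3c.png

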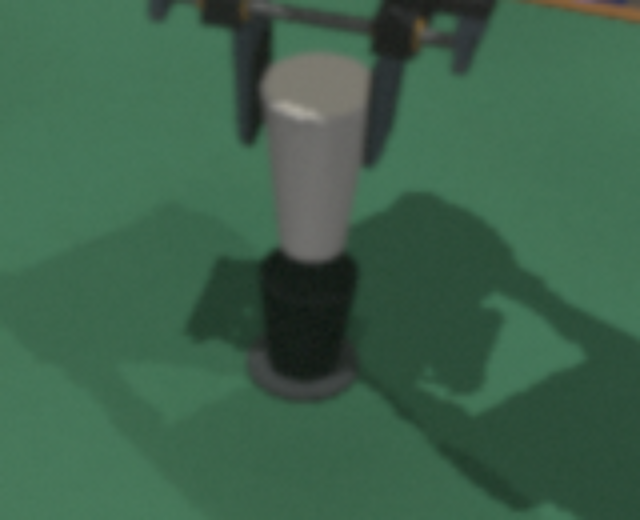

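View pics/scene3c.png

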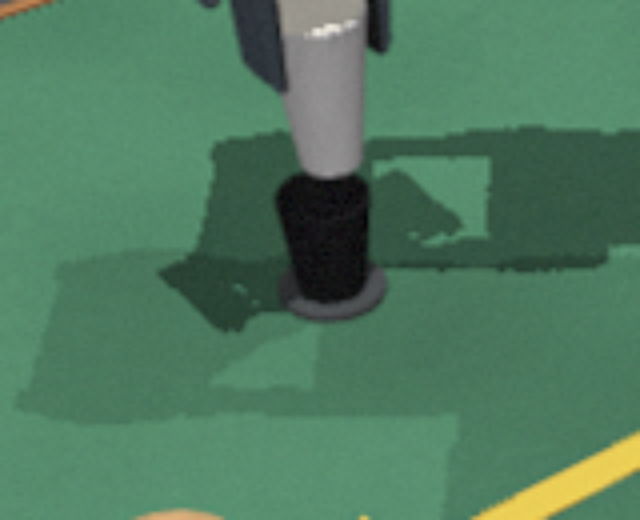

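```bash
cat > ov.py <<'E'
from h import *
def ring(c,r,n=60): t=np.linspace(0,2*np.pi,n); return np.stack([c[0]+r*np.cos(t),c[1]+r*np.sin(t),np.full(n,c[2])],1)
for n in('side','scene'):
    im=np.load(f'pics/{n}3.npz')['im']; K,T=cam(n); c={'side':(300,60),'scene':(150,120)}[n]
    g=cv2.resize(im[c[1]:c[1]+130,c[0]:c[0]+160,::-1],None,fx=4,fy=4).copy()
    for cc,r,col in(((545.4,-337.7,70),28.5,(0,0,255)),((545.4,-337.7,0),33,(0,255,255)),((544.6,-328.6,101),18,(255,0,0))):
        p=np.array([proj(q,K,T) for q in ring(cc,r)]); cv2.polylines(g,[((p-c+.5)*4).astype(int)],True,col,1)
    cv2.imwrite(f'pics/{n}3o.png',g)
a=cv2.imread('pics/side3o.png')[200:420,120:420];b=cv2.imread('pics/scene3o.png')[120:340,170:470]
cv2.imwrite('pics/o3.png',np.hstack([a,b]))
E
python3 ov.py
```

```text
(no output)
```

View pics/o3.png

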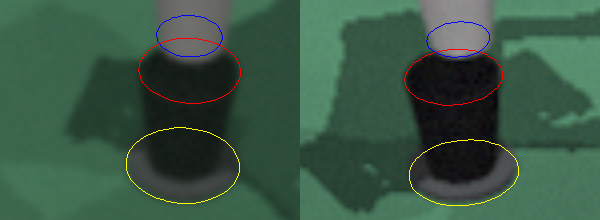

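The overlay rings match the shroud rim and foot in both views, to within about 1.5 mm. I'll align and lower.

jog_arm --deltas '[0.0006, 0.0025, -0.009, -0.2, 0.2, -0.2, 0, 0.008, 0, 0, 0, 0, 0, 0, 0, 0, 0, 0]'

```text
time: 6.4
ee_pos: [545.8, -337.7, 155.5]
eef_rot: [0.707, 0.01, -0.01, -0.707]
wrist_force: [-0.2, -0.6, -0.8]
opening: 58.1
```

```bash
python3 -c "
from h import *
plan([545.4,-337.7,140],0.026,1)"
```

```text
at [ 545.8 -337.7  155.5] az 0.027 q [-0.65  0.57  1.37 -0.    1.2  -0.67] t 6.4 F [-0.2 -0.6 -0.8] op 58.1
-0.0004, 0.0155, -0, 0.04, 0.07, 0.01,
```

jog_arm --deltas '[-0.0003, 0.008, 0, 0, 0, 0, 0, 0.01, 0, 0, 0, 0, 0, 0.01, 0, 0, 0, 0, 0, 0.008, 0, 0, 0, 0, 0, 0.004, 0, 0, 0, 0, 0, 0, 0, 0, 0, 0]'

```text
time: 7.0
ee_pos: [544.9, -337.1, 110.6]
eef_rot: [-0.707, -0.009, 0.01, 0.707]
wrist_force: [0.3, -0.8, -1.1]
opening: 58.4
```

jog_arm --deltas '[0, 0.004, 0, 0, 0, 0, 0, 0.003, 0, 0, 0, 0, 0, 0.003, 0, 0, 0, 0, 0, 0.002, 0, 0, 0, 0, 0, 0, 0, 0, 0, 0]'

```text
time: 7.5
ee_pos: [545.8, -337.7, 98.6]
eef_rot: [0.707, 0.01, -0.009, -0.707]
wrist_force: [0.5, 0.2, -1.3]
opening: 58.0
```

```bash
python3 -c "
from h import *
plan([545.4,-337.7,90],0.026,1)"
```

```text
at [ 545.8 -337.7   98.6] az 0.027 q [-0.65  0.64  1.42 -0.    1.08 -0.67] t 7.5 F [ 0.5  0.2 -1.3] op 58.0
-0.0005, 0.0086, -0, 0.04, 0.06, 0.04,
```

jog_arm --deltas '[0, 0.003, 0, 0, 0, 0, 0, 0.0015, 0, 0, 0, 0, 0, 0, 0, 0, 0, 0]'

```text
time: 7.8
ee_pos: [546.3, -337.9, 94.2]
eef_rot: [0.707, 0.01, -0.009, -0.707]
wrist_force: [0.8, 0.1, -1.9]
opening: 58.4
```

jog_arm --deltas '[0, 0.001, 0, 0, 0, 0, 0, 0.001, 0, 0, 0, 0, 0, 0, 0, 0, 0, 0]'

```text
time: 8.1
ee_pos: [546.5, -338.1, 92.3]
eef_rot: [0.708, 0.01, -0.009, -0.706]
wrist_force: [0.4, -0.4, -0.8]
opening: 58.4
```

jog_arm --deltas '[0, 0.001, 0, 0, 0, 0, 0, 0, 0, 0, 0, 0]'

```text
time: 8.3
ee_pos: [546.5, -338.4, 91.6]
eef_rot: [0.708, 0.01, -0.009, -0.706]
wrist_force: [0.3, -0.8, -0.1]
opening: 58.1
```

jog_arm --deltas '[0, 0.001, 0, 0, 0, 0, 0, 0, 0, 0, 0, 0]'

```text
time: 8.5
ee_pos: [546.6, -338.7, 91.0]
eef_rot: [0.708, 0.011, -0.009, -0.706]
wrist_force: [0.4, -0.4, 0.6]
opening: 58.4
```

```bash
python3 -c "
from h import *
print(env.get_state()['wrist_force'],env.get_state()['wrist_torque'],env.get_state()['ee_pos'])
for n in('side','scene'): 
  im,d,s=cap(n,n+'4')
  c={'side':(300,60),'scene':(150,120)}[n]
  cv2.imwrite('pics/%s4c.png'%n,cv2.resize(im[c[1]:c[1]+130,c[0]:c[0]+160,::-1],None,fx=4,fy=4))
  K,T=cam(n);w=cloud(d,K,T)
  hsv=cv2.cvtColor(im,cv2.COLOR_RGB2HSV)
  P=w[(np.hypot(w[...,0]-546,w[...,1]+338)<38)&(w[...,2]>112)&(hsv[...,1]<60)&(hsv[...,2]>90)]
  print(np.percentile(P[:,2],[50,80,90,98]))
"
```

```text
[ 0.40194957 -0.39363484  0.55508366] [-0.06148948 -0.22294303  0.06931409] [ 546.59168268 -338.69730458   90.97372188]
[123.006963   124.75768336 125.60018213 126.87592052]
[125.88490039 128.11974406 284.78069905 289.2692458 ]
```

View pics/side4c.png

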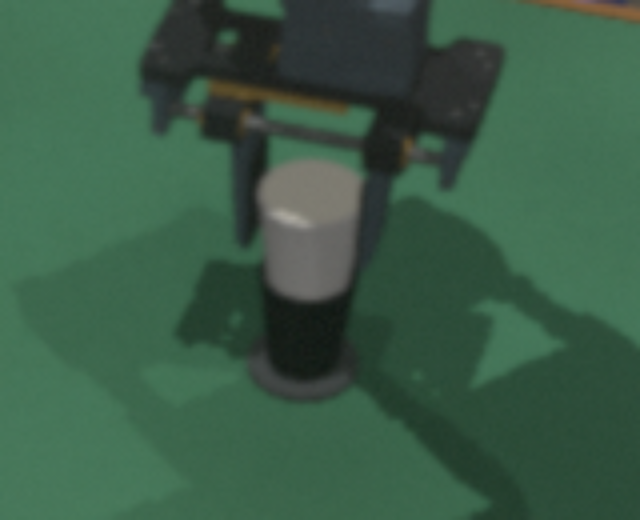

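The wrist z-force went from -1.3 to +0.6 N, so the reflector's weight is now on the shroud. The rim is at about 124 mm, where about 123 was expected. I'll release it.

jog_arm --deltas '[0, 0, 0, 0, 0, 0, 0, 0, 0, 0, 0, 0, 0, 0, 0, 0, 0, 0, 0, 0, 0, 0, 0, 0]' --gripper 0.088

```text
time: 9.0
ee_pos: [545.9, -338.0, 90.2]
eef_rot: [0.708, 0.01, -0.009, -0.707]
wrist_force: [0.3, -0.1, -0.3]
opening: 86.6
```

jog_arm --deltas '[0, -0.005, 0, 0, 0, 0, 0, -0.01, 0, 0, 0, 0, 0, -0.02, 0, 0, 0, 0, 0, -0.03, 0, 0, 0, 0, 0, -0.03, 0, 0, 0, 0, 0, 0, 0, 0, 0, 0]'

```text
time: 9.6
ee_pos: [545.7, -337.6, 191.5]
eef_rot: [0.707, 0.01, -0.009, -0.707]
wrist_force: [0.5, -0.0, -1.0]
opening: 87.9
```

```bash
python3 -c "
from h import *
from scipy.optimize import least_squares
for n in('side','scene'): 
  im,d,s=cap(n,n+'5')
  c={'side':(300,60),'scene':(150,120)}[n]
  cv2.imwrite('pics/%s5c.png'%n,cv2.resize(im[c[1]:c[1]+130,c[0]:c[0]+160,::-1],None,fx=3,fy=3))
  K,T=cam(n);w=cloud(d,K,T)
  P=w[(np.hypot(w[...,0]-546,w[...,1]+338)<38)&(w[...,2]>112)&(w[...,2]<140)]
  print(np.percentile(P[:,2],[50,90,98]),cv2.minEnclosingCircle(P[:,:2].astype(np.float32)))
  Q=P[(np.hypot(P[:,0]-546,P[:,1]+338)<22)]; A=np.c_[Q[:,:2],np.ones(len(Q))]; print('slope',np.linalg.lstsq(A,Q[:,2],rcond=None)[0])
plan([510,190,220],0.04,16)
cv2.imwrite('pics/v5.png',np.hstack([cv2.imread('pics/side5c.png')[:,:390],cv2.imread('pics/scene5c.png')[:,:400]]))
"
```

```text
[122.65214536 124.9800767  125.82280254] ((543.3239135742188, -337.999755859375), 33.17885208129883)
slope [-9.60599712e-03 -4.36683261e-03  1.27065216e+02]
[125.19333764 127.78840336 128.81574939] ((546.1414184570312, -337.8783264160156), 33.03182601928711)
slope [-1.31943142e-02 -9.50632333e-03  1.30019797e+02]
at [ 544.3 -336.7  187.9] az 0.027 q [-0.65  0.54  1.34 -0.    1.27 -0.67] t 9.7 F [-0.5  0.4 -1. ] op 88.1
-0.0013, -0.0019, 0.033, -0.1, -0.05, -0.15,
-0.0012, -0.002, 0.033, 0, -0.05, 0,
-0.0012, -0.002, 0.033, 0, -0.05, 0,
-0.0012, -0.002, 0.033, 0, -0.05, 0,
-0.0011, -0.002, 0.033, 0, -0.05, 0,
-0.0011, -0.002, 0.033, 0, -0.05, 0,
-0.0011, -0.002, 0.033, 0, -0.05, 0,
-0.0011, -0.002, 0.033, 0, -0.05, 0,
-0.001, -0.002, 0.033, 0, -0.05, 0,
-0.001, -0.002, 0.033, 0, -0.05, 0,
-0.001, -0.002, 0.033, 0, -0.05, 0,
-0.001, -0.002, 0.033, 0, -0.05, 0,
-0.0009, -0.002, 0.033, 0, -0.05, 0,
-0.0009, -0.002, 0.033, 0, -0.05, 0,
-0.0009, -0.002, 0.033, 0, -0.05, 0,
-0.0009, -0.002, 0.033, 0, -0.05, 0,
```

View pics/v5.png

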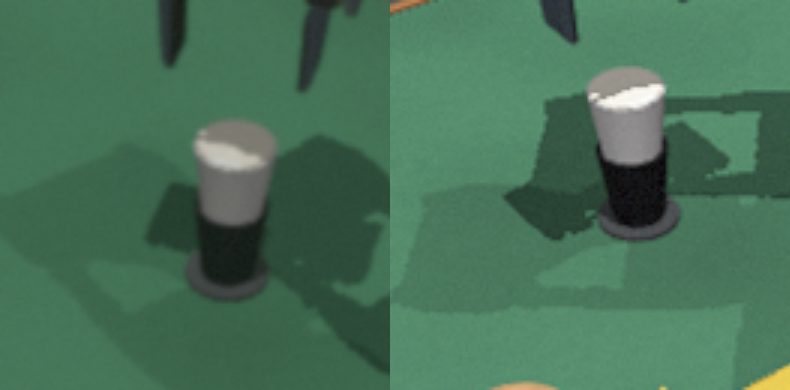

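The reflector is seated upright and free of the gripper. Now over the lamp to its far (+y) side.

jog_arm --deltas '[-0.0013, -0.001, 0.02, 0, 0, 0, -0.0013, -0.001, 0.033, 0, 0, 0, -0.0013, -0.001, 0.036, 0, 0, 0, -0.0013, 0, 0.036, 0, 0, 0, -0.0013, 0, 0.036, 0, 0, 0, -0.0013, 0, 0.036, 0, 0, 0, -0.0013, 0, 0.036, 0, 0, 0, -0.0013, 0, 0.036, 0, 0, 0]' --gripper 0.05

```text
time: 10.5
ee_pos: [519.7, -55.8, 185.4]
eef_rot: [-0.705, -0.003, 0.013, 0.71]
wrist_force: [1.1, -0.9, -0.2]
opening: 50.1
```

```bash
python3 -c "
from h import *
plan([507,202,170],0.037,8)"
```

```text
at [519.7 -55.8 185.4] az 0.022 q [-0.22  0.39  1.62  0.    1.15 -0.25] t 10.5 F [ 1.1 -0.9 -0.2] op 50.1
-0.0008, 0.0022, 0.0322, -0.41, -0.11, -0.77,
-0.0008, 0.0019, 0.0323, 0, -0.11, 0,
-0.0008, 0.0019, 0.0323, 0, -0.11, 0,
-0.0007, 0.0019, 0.0323, 0, -0.11, 0,
-0.0006, 0.0019, 0.0323, 0, -0.11, 0,
-0.0006, 0.0019, 0.0323, 0, -0.11, 0,
-0.0005, 0.0019, 0.0323, 0, -0.11, 0,
-0.0005, 0.0019, 0.0323, 0, -0.11, 0,
```

jog_arm --deltas '[-0.0004, 0, 0.032, -0.3, -0.1, -0.6, -0.0004, 0, 0.032, 0, -0.1, 0, -0.0004, 0, 0.032, 0, -0.1, 0, -0.0004, 0, 0.032, 0, -0.1, 0, -0.0004, 0, 0.032, 0, -0.1, 0, -0.0004, 0, 0.032, 0, -0.1, 0, -0.0004, 0, 0.03, 0, -0.1, 0, 0, 0, 0.015, 0, 0, 0]'

```text
time: 11.3
ee_pos: [497.3, 197.5, 180.3]
eef_rot: [-0.706, -0.008, 0.02, 0.708]
wrist_force: [0.3, 0.1, -0.6]
opening: 50.0
```

```bash
python3 -c "
from h import *
plan([507,202,120],0.037,4)"
```

```text
at [497.3 197.5 180.3] az 0.039 q [0.26 0.41 1.6  0.01 1.15 0.22] t 11.3 F [ 0.3  0.1 -0.6] op 50.0
0.0027, 0.015, 0.001, -0.17, 0.02, -0.97,
0.0025, 0.0151, 0.001, 0, 0.02, 0,
0.0025, 0.0151, 0.001, 0, 0.02, 0,
0.0025, 0.0151, 0.001, 0, 0.02, 0,
```

jog_arm --deltas '[0.0095, 0, 0, 0, 0, -0.9, 0, 0, 0, 0, 0, 0, 0, 0, 0, 0, 0, 0]'

```text
time: 11.6
ee_pos: [504.4, 199.6, 178.4]
eef_rot: [-0.706, -0.014, 0.016, 0.708]
wrist_force: [0.0, 0.0, -0.0]
opening: 49.8
```

```bash
cat > lamp.py <<'E'
from h import *
from scipy.optimize import least_squares
import sys
def lampfit(n,tag,c0):
    z=np.load(f'pics/{tag}.npz');im,d=z['im'],z['d'];K,T=cam(n,dict(ee_pos=z['p'],eef_rot=z['q']));w=cloud(d,K,T)
    hsv=cv2.cvtColor(im,cv2.COLOR_RGB2HSV); b=(hsv[...,0]>8)&(hsv[...,0]<25)&(hsv[...,1]>100)
    L=w[b&(abs(w[...,0]-c0[0])<80)&(abs(w[...,1]-c0[1])<60)&(w[...,2]>12)&(w[...,2]<90)]
    def g(x):
        a=np.array([np.cos(x[2]),np.sin(x[2])]); s=(L[:,:2]-x[:2])@[-a[1],a[0]]
        return np.hypot(s,L[:,2]-x[3])-38
    f=lambda y:g([c0[0],*y])
    o=least_squares(f,[c0[1],.03,38],loss='soft_l1',f_scale=2); y,yaw,zc=o.x
    a=np.array([np.cos(yaw),np.sin(yaw)]); t=(L[:,:2]-[c0[0],y])@a; lo,hi=np.percentile(t,[1,99])
    print(n,len(L),'at x=%.0f y=%.1f'%(c0[0],y),'yaw %.3f zc %.1f'%(yaw,zc),'ends t',lo.round(1),hi.round(1),'brass mid x',round(c0[0]+(lo+hi)/2,1),'res',round(o.cost/len(L),2))
if __name__=='__main__':
    tag=sys.argv[1]; c=(float(sys.argv[2]),float(sys.argv[3]))
    for n in sys.argv[4:]:
        if not env: pass
        cap(n,n+tag); lampfit(n,n+tag,c)
E
python3 lamp.py 6 510 122 wrist side scene; python3 -c "
from h import *
plan([507,202,120],0.037,4)"
```

```text
wrist 7836 at x=510 y=123.2 yaw 0.048 zc 36.7 ends t -43.1 39.8 brass mid x 508.3 res 1.33
side 1992 at x=510 y=122.7 yaw 0.046 zc 35.7 ends t -45.9 47.4 brass mid x 510.7 res 2.36
scene 1643 at x=510 y=121.1 yaw 0.053 zc 37.9 ends t -48.8 47.2 brass mid x 509.2 res 2.25
at [504.8 199.3 178.7] az 0.041 q [0.26 0.42 1.59 0.   1.13 0.22] t 11.75 F [ 0.2 -0.3  0.2] op 49.9
0.0006, 0.0147, 0.0006, -0.14, 0.06, -0.19,
0.0006, 0.0147, 0.0006, 0, 0.06, 0,
0.0006, 0.0147, 0.0006, 0, 0.06, 0,
0.0006, 0.0147, 0.0006, 0, 0.06, 0,
```

View pics/wrist6.png

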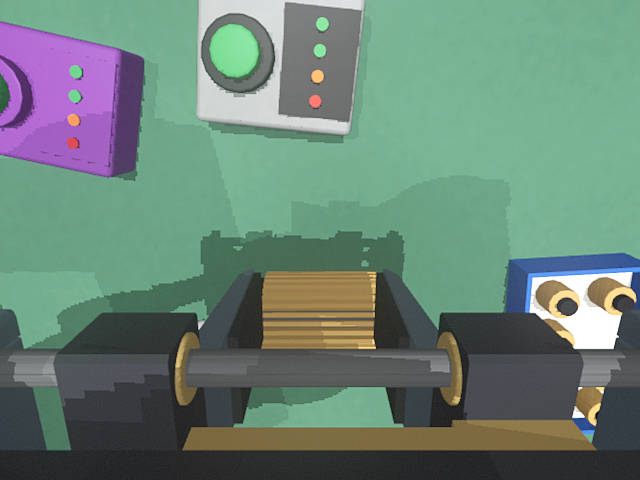

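View pics/side6.png

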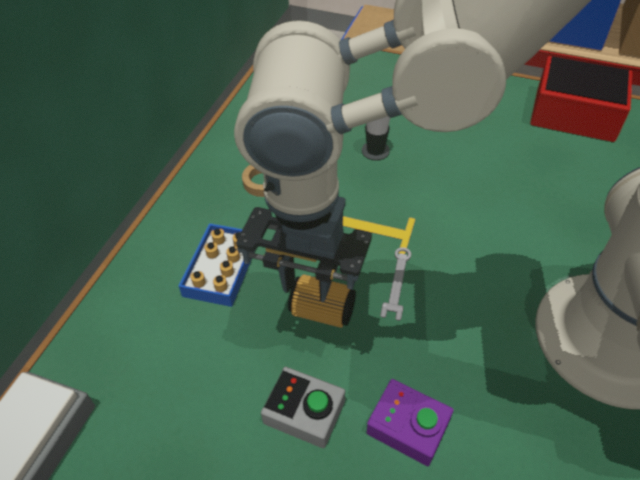

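Wrist view: the lamp lies between and below the fingers at (320,310), and the tester button shows at (236,50). There is room to descend behind the lamp.

jog_arm --deltas '[0.0024, 0.02, 0.0025, 0, 0, 0, 0, 0.03, 0, 0, 0, 0, 0, 0.03, 0, 0, 0, 0, 0, 0.03, 0, 0, 0, 0, 0, 0.017, 0, 0, 0, 0, 0, 0, 0, 0, 0, 0]'

```text
time: 12.35
ee_pos: [509.1, 199.0, 49.2]
eef_rot: [-0.706, -0.013, 0.012, 0.708]
wrist_force: [0.1, 0.5, 0.9]
opening: 49.9
```

```bash
python3 -c "
from h import *
plan([507.5,182,47],0.04,4)"
```

```text
at [509.1 199.   49.2] az 0.036 q [0.26 0.6  1.71 0.   0.83 0.22] t 12.35 F [0.1 0.5 0.9] op 49.9
-0.0006, 0.0005, -0.0042, -0.19, -0.06, 0.06,
-0.0006, 0.0006, -0.0042, 0, -0.06, 0,
-0.0006, 0.0006, -0.0042, 0, -0.06, 0,
-0.0006, 0.0006, -0.0042, 0, -0.06, 0,
```

jog_arm --deltas '[0, 0.001, -0.006, -0.2, 0, 0, 0, 0, -0.006, 0, 0, 0, 0, 0, -0.005, 0, 0, 0, 0, 0, -0.004, 0, 0, 0, 0, 0, -0.004, 0, 0, 0, 0, 0, -0.004, 0, 0, 0, 0, 0, -0.004, 0, 0, 0, 0, 0, -0.004, 0, 0, 0]'

```text
time: 13.15
ee_pos: [513.9, 162.0, 55.7]
eef_rot: [-0.705, -0.015, 0.008, 0.709]
wrist_force: [-8.9, 15.4, 26.2]
opening: 50.1
```

```bash
python3 lamp.py 7 510 110 side scene; python3 -c "
from h import *
plan([507.5,160,48],0.04,4)
n=np.load('pics/scene7.npz')['im'][230:350,300:450,::-1]; o=np.load('pics/scene0.npz')['im'][230:350,300:450,::-1]
cv2.imwrite('pics/v7.png',cv2.resize(np.hstack([o,n]),None,fx=2.6,fy=2.6))"
```

```text
side 648 at x=510 y=113.2 yaw 0.042 zc 36.0 ends t -44.7 34.7 brass mid x 505.0 res 2.87
scene 428 at x=510 y=111.1 yaw 0.025 zc 37.0 ends t -40.5 50.4 brass mid x 514.9 res 2.43
at [513.9 161.8  55.8] az 0.032 q [0.19 0.58 1.73 0.01 0.82 0.16] t 13.25 F [-7.  13.1 24.2] op 50.0
-0.0016, 0.0019, -0.0004, -0.35, -0.11, 0.63,
-0.0016, 0.002, -0.0004, 0, -0.11, 0,
-0.0016, 0.002, -0.0004, 0, -0.11, 0,
-0.0016, 0.002, -0.0004, 0, -0.11, 0,
```

View pics/v7.png

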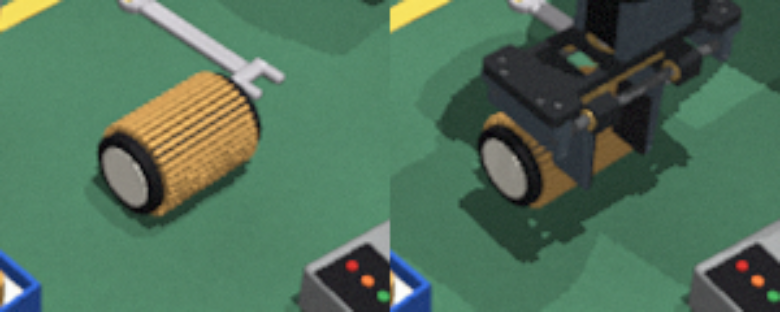

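The tip sticks to the lamp and rode up from 49 to 56 mm while the lamp rolled about 8-10 mm. So it rolls without slipping, but a level push builds up force. I'll carry on along the surface's own path, forward and up with light pressure.

jog_arm --deltas '[0, 0, 0, 0, 0, 0, 0, -0.003, -0.0068, 0, 0, 0, 0, -0.0027, -0.007, 0, 0, 0, 0, -0.0024, -0.0073, 0, 0, 0, 0, -0.002, -0.0075, 0, 0, 0]'

```text
time: 13.75
ee_pos: [515.2, 132.4, 68.8]
eef_rot: [-0.704, -0.016, 0.007, 0.71]
wrist_force: [-2.1, 4.0, 11.0]
opening: 50.0
```

```bash
python3 lamp.py 8 510 100 side scene; python3 -c "
from h import *
plan([507.5,140,60],0.04,4)
n=np.load('pics/scene8.npz')['im'][200:350,250:450,::-1]; o=np.load('pics/side8.npz')['im'][180:330,250:450,::-1]
cv2.imwrite('pics/v8.png',cv2.resize(np.hstack([o,n]),None,fx=2,fy=2))"
```

```text
side 1160 at x=510 y=94.6 yaw 0.039 zc 36.2 ends t -44.3 41.9 brass mid x 508.8 res 3.31
scene 769 at x=510 y=92.5 yaw 0.028 zc 37.6 ends t -39.9 50.4 brass mid x 515.2 res 2.47
at [515.1 131.9  68.9] az 0.032 q [0.13 0.55 1.74 0.01 0.83 0.1 ] t 13.85 F [-4.2  3.  10.4] op 49.9
-0.0019, 0.0022, 0.0021, -0.46, -0.11, 0.79,
-0.0018, 0.0022, 0.0021, 0, -0.12, 0,
-0.0018, 0.0022, 0.0021, 0, -0.12, 0,
-0.0018, 0.0022, 0.0021, 0, -0.12, 0,
```

View pics/v8.png

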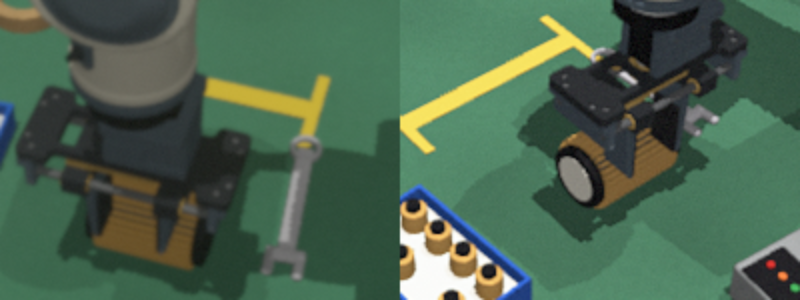

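Rolling well: the lamp is at y≈94 and the contact geometry agrees (θ≈54°). I'll go on over the top.

jog_arm --deltas '[0, -0.0015, -0.0078, -0.2, 0, 0.3, 0, -0.0011, -0.008, -0.2, 0, 0.3, 0, -0.0007, -0.008, 0, 0, 0, 0, -0.0002, -0.008, 0, 0, 0, 0, 0.0002, -0.008, 0, 0, 0, 0, 0.0006, -0.008, 0, 0, 0, 0, 0.0006, -0.008, 0, 0, 0]'

```text
time: 14.55
ee_pos: [517.1, 70.4, 76.1]
eef_rot: [-0.707, -0.012, 0.008, 0.707]
wrist_force: [-2.8, 0.1, 13.1]
opening: 49.9
```

```bash
python3 lamp.py 9 512 68 side scene; python3 -c "
from h import *
plan([507.5,80,76],0.04,4)"
```

```text
side 1762 at x=512 y=61.0 yaw 0.033 zc 36.1 ends t -45.4 47.4 brass mid x 513.0 res 2.68
scene 1229 at x=512 y=58.9 yaw 0.034 zc 37.7 ends t -48.6 48.8 brass mid x 512.1 res 2.54
at [517.1  69.9  76.1] az 0.029 q [ 0.02  0.53  1.75  0.    0.85 -0.01] t 14.65 F [-3.2 -0.8 15.5] op 49.8
-0.0023, 0, 0.0026, -0.05, -0.16, 0.33,
-0.0023, 0, 0.0026, 0, -0.16, 0,
-0.0023, 0, 0.0026, 0, -0.16, 0,
-0.0023, 0, 0.0026, 0, -0.16, 0,
```

jog_arm --deltas '[0, 0.0003, -0.008, 0, 0, 0, 0, 0.0003, -0.008, 0, 0, 0, 0, 0.0003, -0.008, 0, 0, 0, 0, 0.0003, -0.008, 0, 0, 0, 0, 0.0003, -0.005, 0, 0, 0, 0, 0, 0, 0, 0, 0]'

```text
time: 15.25
ee_pos: [518.5, 26.6, 76.4]
eef_rot: [0.707, 0.012, -0.007, -0.707]
wrist_force: [0.2, 1.4, 2.3]
opening: 50.1
```

jog_arm --deltas '[0, -0.004, 0, 0, 0, 0, 0, -0.015, 0, 0, 0, 0, 0, -0.02, 0, 0, 0, 0, 0, -0.01, 0, 0, 0, 0, 0, 0, 0.03, 0, 0, 0, 0, 0, 0.03, 0, 0, 0, 0, 0, 0.02, 0, 0, 0, 0, 0, 0, 0, 0, 0]'

```text
time: 16.05
ee_pos: [516.0, 105.7, 127.9]
eef_rot: [0.707, 0.011, -0.005, -0.707]
wrist_force: [0.2, -0.2, -0.1]
opening: 49.9
```

```bash
python3 lamp.py 10 512 40 side scene wrist; python3 -c "
from h import *
plan([513,110,70],0.037,4)"
```

```text
side 1598 at x=512 y=39.2 yaw 0.034 zc 35.7 ends t -44.4 48.4 brass mid x 514.0 res 2.55
scene 1245 at x=512 y=37.5 yaw 0.037 zc 37.9 ends t -46.8 49.1 brass mid x 513.2 res 2.38
wrist 7499 at x=512 y=39.4 yaw 0.035 zc 37.0 ends t -30.5 42.6 brass mid x 518.0 res 1.18
at [516.1 103.5 127.8] az 0.021 q [ 0.09  0.46  1.7  -0.    0.98  0.07] t 16.2 F [-0.1 -0.3 -0.2] op 50.4
-0.0009, 0.0144, 0.0017, 0.1, -0.22, 0.42,
-0.0007, 0.0144, 0.0016, 0, -0.22, 0,
-0.0007, 0.0144, 0.0016, 0, -0.22, 0,
-0.0007, 0.0144, 0.0016, 0, -0.22, 0,
```

View pics/side10.png

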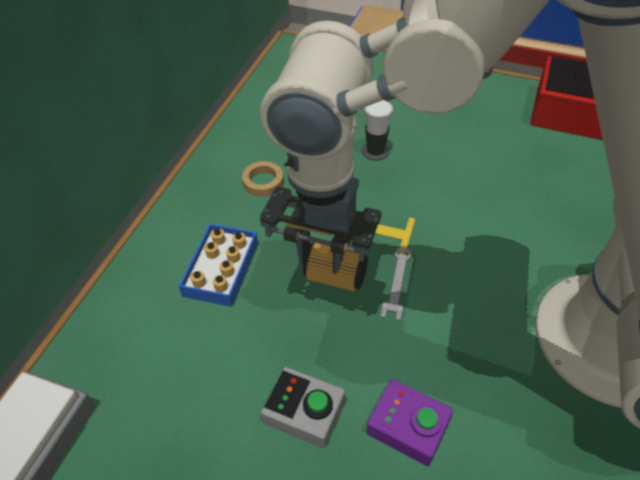

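The lamp rolled to y≈39 with yaw 0.035, the same as the mark, and it is still. Second stroke.

jog_arm --deltas '[-0.0028, 0.015, 0.001, 0.1, -0.8, 0.4, 0, 0.02, 0, 0, 0, 0, 0, 0.02, 0, 0, 0, 0, 0, 0.016, 0, 0, 0, 0, 0, 0.004, 0, 0, 0, 0, 0, 0, 0, 0, 0, 0]'

```text
time: 16.8
ee_pos: [514.6, 98.8, 50.9]
eef_rot: [0.707, 0.011, -0.01, -0.707]
wrist_force: [-0.2, -0.0, 0.5]
opening: 49.8
```

```bash
python3 -c "
from h import *
plan([513,92,52],0.037,2)"
```

```text
at [514.6  98.8  50.9] az 0.031 q [ 0.08  0.58  1.76 -0.    0.8   0.05] t 16.8 F [-0.2 -0.   0.5] op 49.8
-0.0009, -0.0006, -0.0034, 0.04, -0.18, 0.09,
-0.0009, -0.0006, -0.0034, 0, -0.18, 0,
```

jog_arm --deltas '[0, 0, -0.004, 0, -0.3, 0, 0, -0.0005, -0.004, 0, 0, 0, 0, -0.0034, -0.0063, 0, 0, 0, 0, -0.0031, -0.0066, 0, 0, 0, 0, -0.0028, -0.007, 0, 0, 0, 0, -0.0025, -0.0072, 0, 0, 0, 0, -0.0021, -0.0075, 0, 0, 0, 0, -0.0018, -0.0077, 0, 0, 0]'

```text
time: 17.6
ee_pos: [517.8, 43.9, 71.6]
eef_rot: [0.707, 0.015, -0.011, -0.707]
wrist_force: [-0.7, 1.6, 2.9]
opening: 50.0
```

```bash
python3 lamp.py 11 513 18 side scene; python3 -c "
from h import *
plan([513,92,52],0.037,2)"
```

```text
side 1293 at x=513 y=9.5 yaw 0.041 zc 36.0 ends t -44.3 44.8 brass mid x 513.3 res 3.32
scene 879 at x=513 y=7.1 yaw 0.036 zc 37.9 ends t -43.4 48.7 brass mid x 515.6 res 2.64
at [518.1  43.5  71.6] az 0.035 q [-0.03  0.54  1.76 -0.    0.83 -0.07] t 17.7 F [-0.9  0.7  2.6] op 49.8
-0.0017, 0.0098, 0.0243, 0.06, -0.05, 0.34,
-0.0017, 0.0098, 0.0243, 0, -0.05, 0,
```

jog_arm --deltas '[0, -0.001, -0.008, 0, 0, 0, 0, -0.0006, -0.008, 0, 0, 0, 0, -0.0002, -0.008, 0, 0, 0, 0, 0.0003, -0.008, 0, 0, 0, 0, 0.0005, -0.008, 0, 0, 0, 0, 0.0004, -0.008, 0, 0, 0, 0, 0.0003, -0.008, 0, 0, 0, 0, 0.0003, -0.008, 0, 0, 0]'

```text
time: 18.5
ee_pos: [520.2, -22.2, 76.2]
eef_rot: [0.707, 0.016, -0.01, -0.707]
wrist_force: [-1.7, 0.4, 9.0]
opening: 50.3
```

```bash
python3 lamp.py 12 514 -22 side scene; python3 -c "
from h import *
plan([513,92,52],0.037,2)"
```

```text
side 1731 at x=514 y=-24.7 yaw 0.028 zc 35.7 ends t -44.7 48.9 brass mid x 516.1 res 2.89
scene 1297 at x=514 y=-27.0 yaw 0.040 zc 37.9 ends t -48.7 50.2 brass mid x 514.7 res 2.82
at [520.2 -22.8  76.2] az 0.037 q [-0.16  0.53  1.76  0.    0.84 -0.2 ] t 18.6 F [-1.6  0.3 10.4] op 49.7
-0.0016, 0.012, 0.0575, 0.05, -0, 0.45,
-0.0015, 0.0121, 0.0575, 0, -0, 0,
```

jog_arm --deltas '[0, 0.0002, -0.008, 0, 0, 0, 0, 0.0002, -0.008, 0, 0, 0, 0, 0.0002, -0.007, 0, 0, 0, 0, 0, -0.003, 0, 0, 0, 0, 0, 0, 0, 0, 0]'

```text
time: 19.1
ee_pos: [521.1, -50.4, 76.4]
eef_rot: [0.707, 0.016, -0.011, -0.707]
wrist_force: [-1.2, -0.8, 4.1]
opening: 49.7
```

jog_arm --deltas '[0, -0.004, 0, 0, 0, 0, 0, -0.015, 0, 0, 0, 0, 0, -0.02, 0, 0, 0, 0, 0, -0.01, 0, 0, 0, 0, -0.001, 0, 0.03, 0, 0, 0, -0.001, 0, 0.03, 0, 0, 0, 0, 0, 0.015, 0, 0, 0, 0, 0, 0, 0, 0, 0]'

```text
time: 19.9
ee_pos: [515.7, 27.1, 127.2]
eef_rot: [0.707, 0.016, -0.011, -0.707]
wrist_force: [-0.1, -0.6, -0.6]
opening: 50.0
```

```bash
python3 lamp.py 13 515 -39 side scene wrist; python3 -c "
from h import *
plan([515,24,51],0.037,4)"
```

```text
side 1628 at x=515 y=-38.7 yaw 0.027 zc 35.8 ends t -46.3 47.9 brass mid x 515.8 res 2.41
scene 1258 at x=515 y=-40.3 yaw 0.038 zc 37.9 ends t -50.3 55.3 brass mid x 517.5 res 2.62
wrist 7575 at x=515 y=-38.3 yaw 0.033 zc 37.1 ends t -32.4 40.6 brass mid x 519.1 res 1.12
at [515.9  25.1 127.1] az 0.036 q [-0.07  0.45  1.72 -0.    0.96 -0.1 ] t 20.05 F [-0.7  0.1 -0.4] op 50.1
-0.0004, 0.019, -0.0002, 0.07, -0.01, 0.44,
-0.0002, 0.019, -0.0003, 0, -0.01, 0,
-0.0002, 0.019, -0.0003, 0, -0.01, 0,
-0.0002, 0.019, -0.0003, 0, -0.01, 0,
```

jog_arm --deltas '[0, 0.016, -0.002, 0.1, 0, 0.4, 0, 0.02, 0, 0, 0, 0, 0, 0.02, 0, 0, 0, 0, 0, 0.015, 0, 0, 0, 0, 0, 0.004, 0, 0, 0, 0, 0, 0, 0, 0, 0, 0]'

```text
time: 20.65
ee_pos: [516.3, 18.1, 46.0]
eef_rot: [-0.707, -0.011, 0.012, 0.707]
wrist_force: [0.4, -0.5, 0.5]
opening: 50.4
```

```bash
python3 -c "
from h import *
plan([515,14,51],0.037,2)"
```

```text
at [516.3  18.1  46. ] az 0.031 q [-0.08  0.58  1.78  0.    0.78 -0.11] t 20.65 F [ 0.4 -0.5  0.5] op 50.4
-0.0007, -0.0025, -0.002, -0.03, -0.17, -0.08,
-0.0007, -0.0025, -0.002, 0, -0.17, 0,
```

jog_arm --deltas '[0, -0.005, -0.002, 0, -0.3, 0, 0, -0.0005, -0.002, 0, 0, 0, 0, -0.0034, -0.0063, 0, 0, 0, 0, -0.0031, -0.0066, 0, 0, 0, 0, -0.0028, -0.007, 0, 0, 0, 0, -0.0025, -0.0072, 0, 0, 0, 0, -0.0021, -0.0075, 0, 0, 0, 0, -0.0018, -0.0077, 0, 0, 0]'

```text
time: 21.45
ee_pos: [519.4, -32.6, 71.5]
eef_rot: [0.707, 0.014, -0.012, -0.707]
wrist_force: [-0.4, 1.1, 2.0]
opening: 50.0
```

```bash
python3 lamp.py 14 515 -65 side scene; python3 -c "
from h import *
plan([515,14,51],0.037,2)"
```

```text
side 1319 at x=515 y=-67.5 yaw 0.029 zc 36.0 ends t -44.5 48.5 brass mid x 517.0 res 3.57
scene 918 at x=515 y=-70.0 yaw 0.040 zc 37.8 ends t -43.1 54.3 brass mid x 520.6 res 2.7
at [519.6 -33.   71.5] az 0.036 q [-0.18  0.54  1.76  0.    0.84 -0.21] t 21.55 F [-1.3  0.4  0.4] op 49.9
-0.0015, 0.0102, 0.0236, 0.03, -0.03, 0.16,
-0.0015, 0.0102, 0.0236, 0, -0.03, 0,
```

jog_arm --deltas '[0, -0.001, -0.008, 0, 0, 0, 0, -0.0006, -0.008, 0, 0, 0, 0, -0.0002, -0.008, 0, 0, 0, 0, 0.0003, -0.008, 0, 0, 0, 0, 0.0005, -0.008, 0, 0, 0, 0, 0.0003, -0.008, 0, 0, 0, 0, 0.0002, -0.007, 0, 0, 0, 0, 0, 0, 0, 0, 0]'

```text
time: 22.35
ee_pos: [521.3, -90.9, 76.3]
eef_rot: [0.707, 0.015, -0.012, -0.707]
wrist_force: [-0.1, -0.2, 1.5]
opening: 50.4
```

```bash
python3 lamp.py 15 516 -100 side scene; python3 -c "
from h import *
plan([515,14,51],0.037,2)"
```

```text
side 1578 at x=516 y=-97.9 yaw 0.028 zc 36.1 ends t -44.4 48.5 brass mid x 518.1 res 2.95
scene 1178 at x=516 y=-99.4 yaw 0.039 zc 38.0 ends t -47.3 49.3 brass mid x 517.0 res 2.62
at [521.3 -90.2  76.2] az 0.038 q [-0.28  0.54  1.73  0.    0.86 -0.32] t 22.45 F [-0.1  0.2  4.6] op 50.2
-0.0012, 0.0126, 0.0522, 0.04, 0.03, 0.23,
-0.0012, 0.0126, 0.0522, 0, 0.03, 0,
```

jog_arm --deltas '[0, 0.0004, -0.005, 0, 0, 0, 0, 0.0004, -0.006, 0, 0, 0, 0, 0.0003, -0.004, 0, 0, 0, 0, 0, -0.001, 0, 0, 0, 0, 0, 0, 0, 0, 0, 0, 0, 0, 0, 0, 0]'

```text
time: 23.05
ee_pos: [521.9, -105.1, 76.2]
eef_rot: [0.707, 0.016, -0.013, -0.707]
wrist_force: [-0.5, 0.6, 4.5]
opening: 50.2
```

```bash
python3 lamp.py 16 516 -106 side scene; python3 -c "
from h import *
plan([515,14,51],0.037,2)"
```

```text
side 1598 at x=516 y=-105.1 yaw 0.026 zc 36.1 ends t -44.1 49.2 brass mid x 518.6 res 2.9
scene 1235 at x=516 y=-106.8 yaw 0.037 zc 37.8 ends t -48.0 49.3 brass mid x 516.6 res 2.59
at [ 521.8 -105.1   76.2] az 0.041 q [-0.31  0.55  1.73  0.    0.87 -0.35] t 23.15 F [-0.4  0.2  5. ] op 49.6
-0.001, 0.0126, 0.0596, 0.04, 0.11, 0.22,
-0.0011, 0.0126, 0.0596, 0, 0.11, 0,
```

Side puts the lamp at -105.1 against the mark at -105.3, and scene at -106.8 against -108.2. Good. I'll lift straight off, then look.

jog_arm --deltas '[0, 0, 0, 0, 0, 0, 0, -0.004, 0, 0, 0, 0, 0, -0.012, 0, 0, 0, 0, 0, -0.03, 0, 0, 0, 0, 0, -0.03, 0, 0, 0, 0, 0, -0.03, 0.01, 0, 0, 0, 0, 0, 0.03, 0, 0, 0, 0, 0, 0.03, 0, 0, 0]'

```text
time: 23.95
ee_pos: [518.8, -35.5, 190.3]
eef_rot: [0.707, 0.015, -0.011, -0.707]
wrist_force: [-0.5, -0.1, 0.2]
opening: 50.0
```

```bash
python3 lamp.py 17 517 -106 side scene wrist; python3 -c "
from h import *
from m3 import mark
for n in ('side','scene'): mark(n,n+'17')
plan([446,320,150],0.037,16)
z=np.load('pics/wrist6.npz');im,d=z['im'],z['d'];K,T=cam('wrist',dict(ee_pos=z['p'],eef_rot=z['q']));w=cloud(d,K,T)
hsv=cv2.cvtColor(im,cv2.COLOR_RGB2HSV);b=(hsv[...,1]>110)&(hsv[...,0]>45)&(hsv[...,0]<85)&(w[...,2]>55)
b&=np.hypot(w[...,0]-446,w[...,1]-320)<30
P=w[b];print('btn',len(P),cv2.minEnclosingCircle(P[:,:2].astype(np.float32)),np.median(P,0))"
```

```text
side 1705 at x=517 y=-104.9 yaw 0.028 zc 35.8 ends t -44.9 48.1 brass mid x 518.6 res 2.62
scene 1355 at x=517 y=-106.6 yaw 0.038 zc 38.2 ends t -47.4 48.6 brass mid x 517.6 res 2.53
wrist 9099 at x=517 y=-104.2 yaw 0.033 zc 36.8 ends t -38.5 45.7 brass mid x 520.6 res 1.26
side mark 834 [ 5.25945e+02 -1.05349e+02  3.80000e-02  1.13644e+02] 0.019
scene mark 655 [ 5.24438e+02 -1.07205e+02  3.10000e-02  1.13983e+02] 0.056
at [518.6 -34.7 189.7] az 0.04 q [-0.18  0.37  1.64  0.    1.13 -0.22] t 24.1 F [-0.  -1.2  0.5] op 49.8
-0.0036, 0.0025, 0.0223, 0.02, 0.01, 0.23,
-0.0036, 0.0025, 0.0223, 0, 0.01, 0,
-0.0036, 0.0025, 0.0223, 0, 0.01, 0,
-0.0037, 0.0025, 0.0223, 0, 0.01, 0,
-0.0037, 0.0025, 0.0223, 0, 0.01, 0,
-0.0037, 0.0025, 0.0223, 0, 0.01, 0,
-0.0037, 0.0025, 0.0223, 0, 0.01, 0,
-0.0037, 0.0025, 0.0223, 0, 0.01, 0,
-0.0037, 0.0025, 0.0223, 0, 0.01, 0,
-0.0037, 0.0025, 0.0223, 0, 0.01, 0,
-0.0037, 0.0025, 0.0223, 0, 0.01, 0,
-0.0037, 0.0025, 0.0223, 0, 0.01, 0,
-0.0037, 0.0025, 0.0223, 0, 0.01, 0,
-0.0037, 0.0025, 0.0223, 0, 0.01, 0,
-0.0037, 0.0025, 0.0223, 0, 0.01, 0,
-0.0037, 0.0025, 0.0223, 0, 0.01, 0,
btn 564 ((445.215576171875, 318.5249328613281), 16.61980628967285) [439.64513848 315.27380271  66.24127743]
```

View pics/scene17.png

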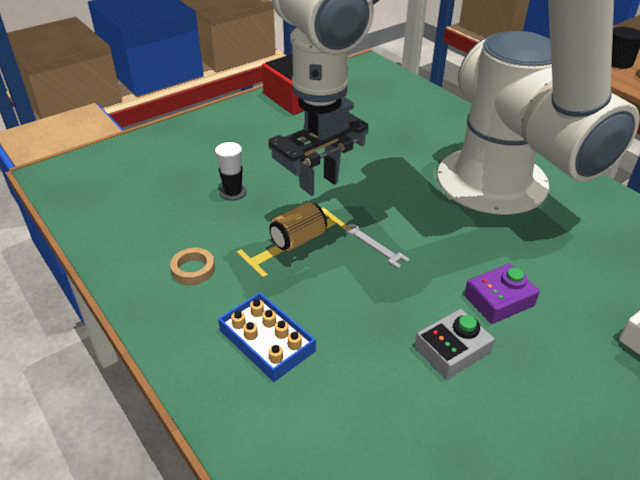

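View pics/wrist17.png

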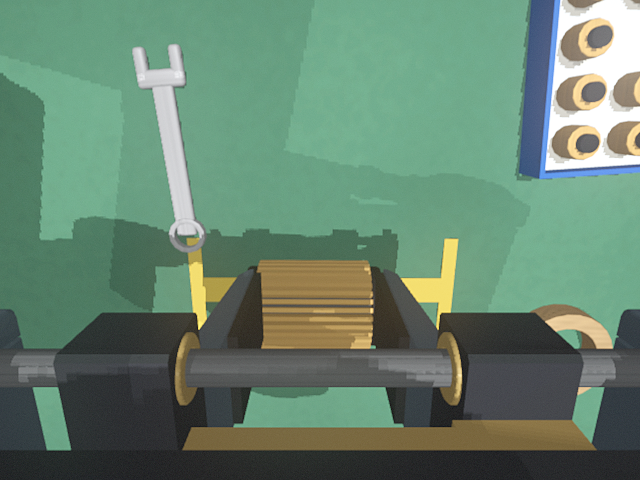

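The scene shows the lamp lying on the line between the cross bars at (299,228), with tray, tape and wrench unmoved. Now to the grey tester's button at (445,319), top z≈66, with fingers closed.

jog_arm --deltas '[-0.004, 0.0015, 0.025, 0, 0, 0, -0.006, 0.0015, 0.036, 0, 0, 0, -0.006, 0.0015, 0.036, 0, 0, 0, -0.006, 0.0015, 0.036, 0, 0, 0, -0.006, 0.0015, 0.036, 0, 0, 0, -0.006, 0.0015, 0.036, 0, 0, 0, -0.006, 0.0015, 0.036, 0, 0, 0, -0.006, 0.0015, 0.036, 0, 0, 0]' --gripper 0

```text
time: 24.9
ee_pos: [463.4, 241.3, 179.8]
eef_rot: [0.708, 0.014, -0.008, -0.706]
wrist_force: [1.6, 0.6, -1.2]
opening: 0.3
```

```bash
python3 -c "
from h import *
plan([445.5,319,130],0.037,4)"
```

```text
at [463.4 241.3 179.8] az 0.031 q [ 0.37  0.39  1.64 -0.01  1.1   0.34] t 24.9 F [ 1.6  0.6 -1.2] op 0.3
-0.004, 0.0124, 0.0196, 0.16, -0.08, 0.41,
-0.0038, 0.0125, 0.0196, 0, -0.08, 0,
-0.0038, 0.0125, 0.0196, 0, -0.08, 0,
-0.0038, 0.0125, 0.0196, 0, -0.08, 0,
```

jog_arm --deltas '[-0.002, 0.006, 0.025, 0, 0, 0, -0.002, 0.008, 0.022, 0, 0, 0, -0.001, 0.01, 0.012, 0, 0, 0, 0, 0.01, 0, 0, 0, 0, 0, 0, 0, 0, 0, 0]'

```text
time: 25.4
ee_pos: [457.0, 303.2, 144.8]
eef_rot: [0.708, 0.015, -0.009, -0.706]
wrist_force: [0.5, -0.3, -0.1]
opening: 0.6
```

```bash
python3 -c "
from h import *
plan([445.5,319,90],0.037,2)"
```

```text
at [457.  303.2 144.8] az 0.034 q [ 0.48  0.47  1.62 -0.01  1.05  0.45] t 25.4 F [ 0.5 -0.3 -0.1] op 0.6
-0.0057, 0.0273, 0.0082, 0.18, -0.08, 0.45,
-0.0055, 0.0274, 0.0081, 0, -0.08, 0,
```

jog_arm --deltas '[-0.0055, 0.005, 0.008, 0.2, 0, 0.4, -0.0055, 0.012, 0.008, 0, 0, 0, 0, 0.02, 0, 0, 0, 0, 0, 0.012, 0, 0, 0, 0, 0, 0, 0, 0, 0, 0]'

```text
time: 25.9
ee_pos: [444.7, 317.8, 92.8]
eef_rot: [-0.707, -0.011, 0.011, 0.707]
wrist_force: [0.4, -0.2, 1.3]
opening: 0.4
```

```bash
python3 -c "
from h import *
plan([445.5,319,80],0.037,1)
for n in('side','scene'):
  im,d,s=cap(n,n+'18')
a=np.load('pics/side18.npz')['im'][330:450,240:390,::-1];b=np.load('pics/scene18.npz')['im'][260:380,400:550,::-1]
cv2.imwrite('pics/v18.png',cv2.resize(np.hstack([a,b]),None,fx=2.6,fy=2.6))"
```

```text
at [444.7 317.8  92.8] az 0.03 q [0.51 0.54 1.67 0.   0.93 0.48] t 25.9 F [ 0.4 -0.2  1.3] op 0.4
0.0008, 0.0128, 0.0012, -0.04, -0.4, 0,
```

View pics/v18.png

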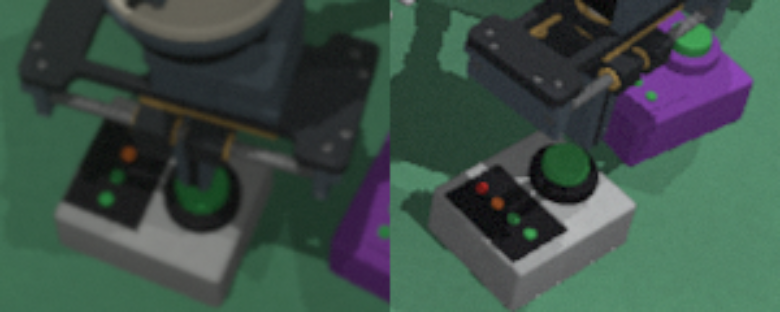

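The fingertips are above the grey tester's green button. I'll press straight down, slowly.

jog_arm --deltas '[0.0008, 0.008, 0.0012, 0, 0, 0, 0, 0.008, 0, 0, 0, 0, 0, 0.005, 0, 0, 0, 0, 0, 0.003, 0, 0, 0, 0, 0, 0, 0, 0, 0, 0]'

```text
time: 26.5
ee_pos: [447.2, 320.0, 69.6]
eef_rot: [-0.706, -0.012, 0.009, 0.708]
wrist_force: [-0.3, 1.3, 0.3]
opening: 0.5
```

jog_arm --deltas '[0, 0.0025, 0, 0, 0, 0, 0, 0.0025, 0, 0, 0, 0, 0, 0.002, 0, 0, 0, 0, 0, 0.002, 0, 0, 0, 0]'

```text
time: 26.9
ee_pos: [447.5, 320.1, 60.8]
eef_rot: [-0.706, -0.012, 0.009, 0.708]
wrist_force: [-6.2, -3.2, 32.6]
opening: 0.8
```

The force rose to 33 N at z 60.8, which is the full 6 mm of travel. Retract.

jog_arm --deltas '[0, 0, 0, 0, 0, 0, 0, -0.004, 0, 0, 0, 0, 0, -0.015, 0, 0, 0, 0, 0, -0.03, 0, 0, 0, 0, 0, -0.03, 0, 0, 0, 0, 0, -0.03, 0, 0, 0, 0, 0, 0, 0, 0, 0, 0]'

```text
time: 27.6
ee_pos: [446.8, 319.7, 173.6]
eef_rot: [-0.706, -0.012, 0.009, 0.708]
wrist_force: [-0.1, -0.4, 0.4]
opening: 0.6
```

```bash
python3 lamp.py 19 517 -106 side scene; python3 -c "
from h import *
s=env.get_state();print(s['time'],s['ee_pos'],s['wrist_force'],s['qvel'])
from m3 import mark
for n in ('side','scene'): mark(n,n+'19')
for n in ('side','scene'):
  z=np.load(f'pics/{n}19.npz');K,T=cam(n);w=cloud(z['d'],K,T)
  P=w[(np.hypot(w[...,0]-546,w[...,1]+338)<38)&(w[...,2]>112)&(w[...,2]<140)]
  print(np.percentile(P[:,2],[50,98]),cv2.minEnclosingCircle(P[:,:2].astype(np.float32)))"
```

```text
side 1 at x=517 y=-106.5 yaw 27.807 zc 43.3 ends t 49.5 49.5 brass mid x 566.5 res 0.0
scene 1365 at x=517 y=-106.7 yaw 0.040 zc 38.2 ends t -48.4 47.9 brass mid x 516.7 res 2.6
27.7 [445.36861843 318.77434468 170.4315902 ] [-0.28176963 -0.26676529 -0.26581735] [ 0.00047032  0.02743162  0.02652229 -0.001483   -0.00871579 -0.00159666]
side mark 415 [ 4.32625e+02 -1.08950e+02  5.90000e-02  2.06280e+01] 0.017
scene mark 656 [ 5.24651e+02 -1.07466e+02  3.40000e-02  1.13892e+02] 0.032
[113.50138309 114.46806775] ((520.8087158203125, -322.89532470703125), 5.127453327178955)
[124.86449001 128.8307977 ] ((547.0405883789062, -338.41845703125), 32.89348602294922)
```

View pics/scene19.png

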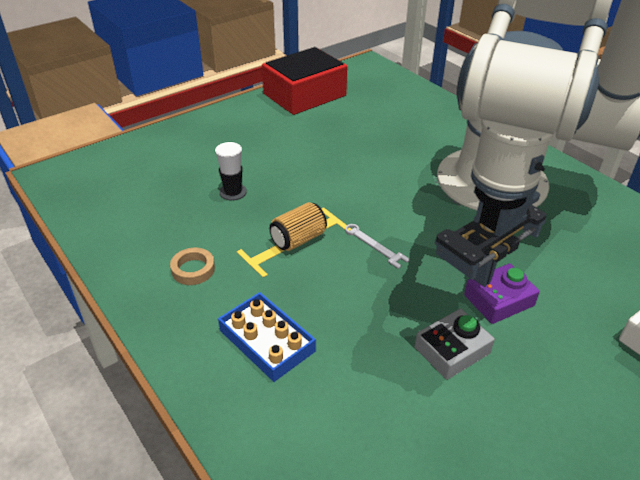

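View pics/side19.png

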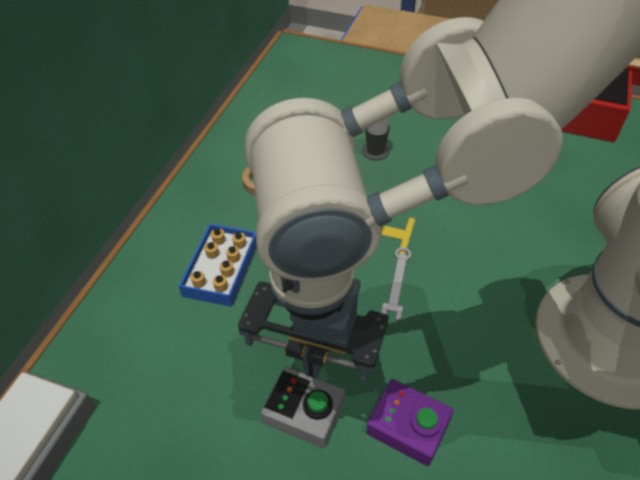

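Scene view: the lamp is on the line at (299,228), the reflector is upright in the shroud at (230,165), and the bystanders have not moved. The arm is clear at z 170. In the side view the arm hides the lamp and part of the shroud. Handing in.

jog_arm --deltas '[0, 0, 0, 0, 0, 0, 0, 0, 0, 0, 0, 0, 0, 0, 0, 0, 0, 0]'

```text
time: 28.0
ee_pos: [444.1, 318.0, 167.7]
eef_rot: [0.708, 0.009, -0.012, -0.707]
wrist_force: [0.6, 0.1, -0.2]
opening: 0.5
```

```bash
python3 -c "
from h import *
print(env.finish_job())"
```

```text
the job is handed in; nothing more can be done
None
```

The job is done and handed in at 28 s; no verdict was reported.

- **Reflector:** I lowered it into the black shroud until its weight came off the gripper, with about 0.6 N of contact, then let go. It stands upright with its rim at about 123–125 mm (123 expected).
- **Lamp:** I rolled it in three strokes on its upper half and lifted off with it still on the line. The side and scene cameras then put its axis within about 1 mm of the line centre, and the wrist camera about 2 mm off. Its yaw read 0.028–0.038 rad against 0.031–0.038 rad for the line. Both ends lie between the cross bars.
- **Button:** I pressed the grey tester's green button last, down to its stop, where the wrist read 33 N. The arm then backed off clear, with nothing touching.

**What disagreed or could not be checked:**
- **First push:** my first level push jammed, with about 26 N upward at the wrist. I then followed the lamp's surface with light pressure instead.
- **Last side-camera check:** this failed, because the arm hid the lamp and the shroud top. The final check therefore rests on the scene camera and the earlier pictures. In those the tray, wrench and tape look unmoved, judged by eye.

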